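# Load the vial rack on the sloping rocker and pin the hold-down bar

## Robot

A 7-joint arm with a two-finger parallel gripper is mounted at the origin on a cart in front of the work surface, level with it; the furniture and walls round the work are solid. World frame = base frame: x ahead of the robot, y to its left, z up, the work surface at z = 0. Lengths are in m, angles in rad, forces in N, time in s.
With the tool pointing down it reaches from about 0.4 to 0.85 m from the base axis. Payload 4.5 kg.
Tool frame: the origin (TCP) lies midway between the tips of the shut fingers; the grasp point (between the pads) lies 19 mm behind it; x points along the fingers, y is the direction in which the jaws open and shut, and the axes are right-handed (so a half turn about x gives the same grasp; the last joint's range is limited). The gripper opens to 88 mm and grips with 3 to 60 N. Pads are 18 mm wide; open, the fingers measure 123 mm over their backs; the gripper's body (75 mm by 187 mm) begins 45 mm behind the grasp point.
Start: joints at [1.147, 0.689, -0.195, 1.565, 0.157, 0.902, -0.215], TCP at [0.276, -0.561, 0.239] pointing down, gripper open.
Joint ranges: [-3.01, 3.01], [-0.46, 2.08], [-1.47, 1.51], [0.13, 2.56], [-1, 4.14], [0.04, 2.09], [-2.66, 2.66]. Speed limits (rad/s): [2.57, 2.57, 3.14, 3.14, 3.14, 3.14, 3.14].

## Interface

Orientations are given as a unit quaternion [x, y, z, w].
In Python, from plant import r gives the robot as it stands.
- The arm moves only by the tool arm_command, never from a script. Its argument "plan" is a list of rows, each a list of 5 numbers: the finger opening in m, from 0 to 0.0881, then the shift along the tool's x, y, z in m, then the turn about the tool's x in rad. In form: [[grip, dx, dy, dz, roll], ...]. A call has 1 to 12 rows; each row shifts and turns the commanded pose from where the row before left it, along the tool's axes as they then stand; what a row does not reach is not made up. A row lasts 1/8 s, in which the tool goes at most 62.5 mm and 10.7 degrees, less where a joint would pass 70% of its speed; a pose out of reach is approached as far as the arm can. A call is refused whole if a number of a shift passes 0.0625 or a number of a turn 0.188, either way. A call with a gripper value outside its range is refused whole. The fingers move at their own pace and stop on an object; "force" is the grip in N (left out, the last holds). Time passes only in rows, so rows that do not move let the fingers close. It gives the time, the measured TCP pose, the force and the opening at its end, in the units of the state.
- r.get_state(): the state, without advancing time (a new reading comes with each control period).
- r.snapshot(name): name is "scene" or "top" or "wrist"; returns (picture, depth): 384x512x3 uint8, red, green, blue; 384x512 float32, m along the optical axis (not along the pixel's ray), 0 where there is no reading.
- r.calibration(name): a dict with "fx", "fy", "cx", "cy" (pixels), "eye" and "orientation" of the camera in the world; the wrist camera has in their place "mount" (4x4, takes a point from camera to tool coordinates, whose origin is the TCP and whose axes are the tool frame's). Camera axes: x right, y down, z forward; pixel columns grow to the right and rows downward; lengths in m; the calibration is good to about 2 mm. The wrist camera is an equidistant fisheye: a pixel r from the principal point sees the ray r / f radians off the axis. A picture is of the moment at which its call begins: read the wrist's pose just before it. calibration takes no time and is no camera call.
- r.finish_job(): hands the job in, once; it reports no verdict.
The state is a dict: "clock": time; "q": joint angles; "qd": joint speeds; "joint_torque": joint torques, N m; "tool_pos": TCP position; "eef_rot": TCP orientation; "contact_force": force on the tool from outside, world axes, zero at the start; "moment": the same for the moment, N m; "opening": opening from 0.0 (shut) to 1.0 (fully open).
Only numpy, scipy, OpenCV 4.12 (cv2) and the standard library are available. Lean on these libraries where they do the work, as an engineer would, in place of code of your own. Each camera call takes 0.05 s, during which the arm holds its last target.

## Task

Lay the empty vial rack lengthwise on the rubber pad of the sloping rocker bed, close to the stop lip below it, and swing the hold-down bar fully down over it. Then lock the bar: push the spring cotter's straight leg from the low end of the bed through the cross hole of the square pin, which now stands through the bar's end, until the bow snaps over the pin. Leave the bottle and the pipette behind the rocker where they are.

Things in the scene. Friction and masses are not known exactly. Their poses are not given: they have to be found in the camera images.
- rack_center (a point): Loose empty orange vial rack, an open grid box 60 x 108 mm and 26 mm tall, 0.11 kg. The point is its centre, 13 mm above its underside. Local y is along the 108 mm side, x along the 60 mm side, z up. Both ends are alike. It starts on the desk, to the left or the right of the rocker.
- nest (a point): Middle of the rack's place on the rocker bed, at the bed surface (fixed; black rubber pad 68 x 112 mm). x runs up the slope, roughly to the robot's right, y across, z square to the bed, which slopes 28 degrees (z leans to the robot's left). The rack's 108 mm side goes along x. A 12 mm high stop lip ends at x = -58 mm; nothing stands beside the rack's long sides.
- bar_hinge (a point): Hinge axis (along y) of the hold-down bar at the bed's upper end, 71 mm up the slope from the nest and 34 mm above the bed; axes as the nest's. The bar is a flat strip 46 mm wide, 8 mm thick (hinge at mid-thickness), 192 mm long; solid for 137 mm from the hinge, then a frame with a 34 mm opening that passes over the pin.
- hold_bar (a joint): Angle of the hold-down bar, rad: 0 = shut (lying along -x of bar_hinge, parallel to the bed, its underside 30 mm above it), 1.57 = square to the bed, 2.0 = end stop. It starts open at 1.75 to 1.95 and stays where it is left (stiff hinge, about 0.14 N m); it can be pushed down on its back face.
- pin_hole (a point): Centre of the 12 mm round cross hole in the fixed square steel pin near the bed's lower end. Axes as the nest's: the hole runs along x, the pin along z. The pin is 26 mm (x) by 28 mm (y); the hole is 52 mm above the bed, 14 mm above the top of the shut bar, and the pin ends 15 mm above the hole.
- cotter_grip (a point): Centre of the moulded grip, 44 (x) x 34 (y) x 26 mm (z), of the loose spring cotter (0.11 kg, 154 mm long) lying flat on the desk; 13 mm above its underside. x points to the leg tips, roughly to the robot's right at the start; z up. The straight 8 mm leg runs along x at y = -9, z = -9 mm, the sprung bow beside it at y = +9 mm. A wire loop ends 50 mm behind the centre.
- leg_tip (a point): Tip of the cotter's straight leg, which tapers from 8 to 3 mm over its last 25 mm; at x = 104 mm, y = -9 mm, z = -9 mm from cotter_grip; axes as cotter_grip's.
- cotter_seat (a point): Point on the axis of the straight leg (40.5 mm ahead of cotter_grip, y = -9 mm, z = -9 mm) that lies at pin_hole when the cotter is home; the grip's front face then stands 5.5 mm before the pin. Axes as cotter_grip's.
- bow (a joint): Opening of the cotter's sprung bow, rad: 0 = relaxed, about 0.08 while its crest rides over the side of the pin, back under 0.03 once snapped home. It begins to ride on the pin when the seat is about 40 mm short of home, and the push takes some 8 to 15 N until it snaps within the last 10 mm.
- stain_bottle: Bystander: loose small white-labelled reagent bottle with a black cap, behind the rocker's high end, 46 mm across, 85 mm tall; origin under its base.
- pipette: Bystander: loose pipette 237 mm long lying on the desk behind the rocker; origin at its underside, middle.
Things that resemble listed ones, but are neither listed nor needed, are in the scene too. Of the things that look like the part that bears rack_center, take the one that is nearest to the robot's base at the start.

How it is judged:
By the outcome, as a careful person would: the job done as asked, in the order asked, and still so for the second after the job is handed in, with the robot touching nothing.
It also fails if it takes over 72 s, if anything falls off the work surface, if the arm or the gripper's body presses on something with over 40 N, if the wrist force passes 120 N, or if a joint passes its speed limit or range.

## Working session

There is one attempt and no reset: what is moved stays moved. The work goes in short steps, Python scripts to look and compute and a tool call to move; the robot and the scene stay as the last step left them, time stands still between calls to the robot, and variables do not carry over. Pictures are saved under pics/ and viewed, and the job is handed in when it is done.

Besides the shell and the picture viewer there is one more tool, called as name(argument=value, ...), one argument or row to a line, values as JSON. arm_command: Moves the arm, as the interface text tells. Its arguments: {"type":"object","properties":{"plan":{"type":"array","items":{"type":"array","items":{"type":"number"}}},"force":{"type":"number"}},"required":["plan"]}

```bash
ls; mkdir -p pics; python3 - <<'E'
from plant import r
import cv2,numpy as np
print(r.get_state())
for n in ["scene","top","wrist"]:
    p,d=r.snapshot(n); cv2.imwrite(f"pics/{n}0.png",p[:,:,::-1]); np.save(f"pics/{n}0.npy",d); np.save(f"pics/{n}0_rgb.npy",p)
    print(n,r.calibration(n))
E
```

```text
pics
{'clock': 0.0, 'q': array([ 1.14681169,  0.69000624, -0.19454223,  1.56632991,  0.15728159,
        0.90247648, -0.21510792]), 'qd': array([-0.00066926, -0.00060388,  0.00126008,  0.00108577,  0.00026559,
        0.00065611,  0.00050456]), 'joint_torque': array([ 1.92205935e-04, -5.27559328e+01, -1.26730442e+00, -1.53426558e+01,
       -5.26957749e-02,  6.63872706e-03,  1.45995741e-04]), 'tool_pos': array([ 0.27592563, -0.56009889,  0.23790061]), 'eef_rot': array([-0.68847798, -0.1610923 ,  0.68883629, -0.15984965]), 'contact_force': array([-0.17049397, -0.29289452,  0.19606225]), 'moment': array([-0.01791057,  0.04056669, -0.00778548]), 'opening': 0.9984954290114125}
scene {'fx': 376.48633655761694, 'fy': 376.48633655761694, 'cx': 247.17317810082452, 'cy': 193.45388897148013, 'eye': array([0.11295783, 0.61521125, 0.73048062]), 'orientation': array([-0.28001862,  0.84745562, -0.43118825,  0.13223178])}
top {'fx': 491.42357962936325, 'fy': 491.42357962936325, 'cx': 247.40868340495217, 'cy': 187.0303879022286, 'eye': array([ 0.29087615, -0.01795294,  1.54838968]), 'orientation': array([ 0.71252856, -0.69583051,  0.0685207 , -0.05854795])}
wrist {'fx': 297.3186396354542, 'fy': 297.3186396354542, 'cx': 258.8677266276831, 'cy': 188.88484699884972, 'mount': array([[-1.06788709e-03, -2.70048167e-01,  9.62846222e-01,
        -1.46177778e-01],
       [ 9.99999322e-01,  1.58297811e-04,  1.15349094e-03,
         5.53951433e-04],
       [-4.63914564e-04,  9.62846801e-01,  2.70047815e-01,
        -6.85167273e-02],
       [ 0.00000000e+00,  0.00000000e+00,  0.00000000e+00,
         1.00000000e+00]])}
```

View pics/scene0.png

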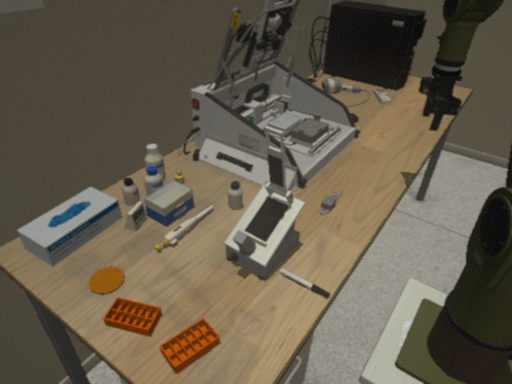

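View pics/top0.png

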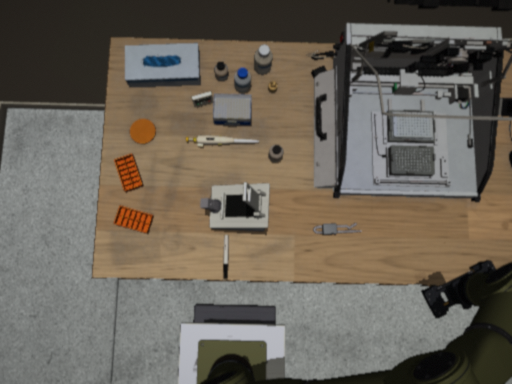

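View pics/wrist0.png

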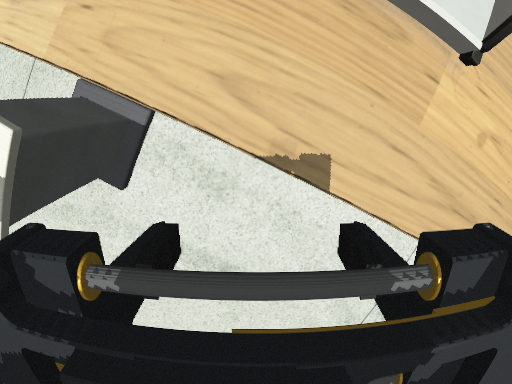

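The scene view shows two orange racks at left (133,316) and (190,345), the rocker at (265,225) with its bar open, the pin at about (240,243), and the cotter at (330,203). In the top view, the near rack is at (134,220), the rocker at (240,205) and the cotter at (330,229).

```bash
cat > h.py <<'E'
import numpy as np, cv2
from scipy.spatial.transform import Rotation as R
from plant import r
def cam(name,st=None):
    c=r.calibration(name)
    if name=="wrist":
        T=np.eye(4);T[:3,:3]=R.from_quat(st["eef_rot"]).as_matrix();T[:3,3]=st["tool_pos"]
        M=T@c["mount"];return c,M[:3,:3],M[:3,3]
    return c,R.from_quat(c["orientation"]).as_matrix(),np.array(c["eye"])
def rays(name,uv,C):  # camera-frame rays with z=1 (fisheye for wrist)
    c=C[0];uv=np.atleast_2d(uv).astype(float)
    x=(uv[:,0]-c["cx"])/c["fx"];y=(uv[:,1]-c["cy"])/c["fy"]
    if name=="wrist":
        th=np.hypot(x,y)+1e-12;s=np.tan(th)/th;x=x*s;y=y*s
    return np.c_[x,y,np.ones(len(x))]
def plane(name,uv,C,z):
    d=rays(name,uv,C)@C[1].T;t=(z-C[2][2])/d[:,2];return C[2]+d*t[:,None]
def cloud(name,d,C):
    v,u=np.mgrid[:384,:512];ry=rays(name,np.c_[u.ravel(),v.ravel()],C)
    P=(ry*d.ravel()[:,None])@C[1].T+C[2];P[d.ravel()<=0]=np.nan;return P.reshape(384,512,3)
def proj(name,P,C):
    p=(np.atleast_2d(P)-C[2])@C[1];c=C[0];x=p[:,0]/p[:,2];y=p[:,1]/p[:,2]
    if name=="wrist":
        rr=np.hypot(x,y)+1e-12;s=np.arctan2(np.hypot(p[:,0],p[:,1]),p[:,2])/rr;x=x*s*1;y=y*s
    return np.c_[x*c["fx"]+c["cx"],y*c["fy"]+c["cy"]]
def snap(name,tag):
    st=r.get_state();p,d=r.snapshot(name);cv2.imwrite(f"pics/{tag}.png",p[:,:,::-1]);np.savez(f"pics/{tag}.npz",p=p,d=d,pos=st["tool_pos"],rot=st["eef_rot"])
    C=cam(name,st);return p,d,C,st
def load(name,tag):
    z=np.load(f"pics/{tag}.npz");st=dict(tool_pos=z["pos"],eef_rot=z["rot"]);return z["p"],z["d"],cam(name,st),st
def rotm(st): return R.from_quat(st["eef_rot"]).as_matrix()
E
python3 - <<'E'
from h import *
st=r.get_state();print(rotm(st).round(4))
for n in ["top","scene"]:
    p=np.load(f"pics/{n}0_rgb.npy");d=np.load(f"pics/{n}0.npy");np.savez(f"pics/{n}0.npz",p=p,d=d,pos=st["tool_pos"],rot=st["eef_rot"])
    C=cam(n);P=cloud(n,d,C)
    hsv=cv2.cvtColor(p,cv2.COLOR_RGB2HSV)
    m=((hsv[...,0]<12)&(hsv[...,1]>200)&(hsv[...,2]>80)).astype(np.uint8)
    m=cv2.morphologyEx(m,cv2.MORPH_CLOSE,np.ones((5,5)))
    for c in cv2.findContours(m,cv2.RETR_EXTERNAL,cv2.CHAIN_APPROX_NONE)[0]:
        if cv2.contourArea(c)<100: continue
        pts=c.reshape(-1,2);
        W=plane(n,pts,C,0.026)[:,:2]
        rc=cv2.minAreaRect((W*1000).astype(np.float32));print(n,pts.mean(0),rc, np.nanmedian(P[pts[:,1],pts[:,0],2]))
    tb=P[(np.abs(P[...,2])<.03)]; print(n,"table z",np.median(tb[:,2]))
p,d,C,_=load("top","top0")
im=p[170:300,190:370];cv2.imwrite("pics/topz.png",cv2.resize(im[:,:,::-1],None,fx=4.4,fy=4.4,interpolation=cv2.INTER_CUBIC))
p,d,C,_=load("scene","scene0")
im=p[130:310,205:355];cv2.imwrite("pics/scz.png",cv2.resize(im[:,:,::-1],None,fx=3.3,fy=3.3,interpolation=cv2.INTER_CUBIC))
E
```

```text
[[-7.000e-04  4.421e-01 -8.970e-01]
 [ 1.200e-03 -8.970e-01 -4.421e-01]
 [-1.000e+00 -1.400e-03  1.000e-04]]
top [133.4673913  219.36956522] ((457.6097717285156, 315.17962646484375), (104.97520446777344, 55.46852111816406), 75.45099639892578) 0.017241977070695524
top [127.87878788 171.68686869] ((606.0177612304688, 340.229736328125), (105.92634582519531, 56.30613327026367), 21.675304412841797) 0.01265037102405464
top table z 0.001729314548898797
scene [195.08467742 340.75806452] ((453.07452392578125, 317.6644287109375), (97.42344665527344, 67.81146240234375), 76.14067840576172) 0.012708270982281944
scene table z -0.000947807915435861
```

View pics/topz.png

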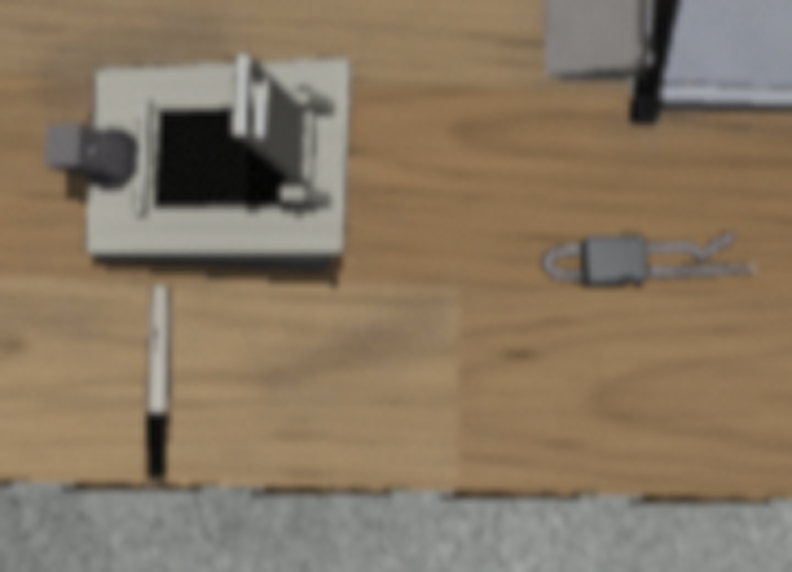

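View pics/scz.png

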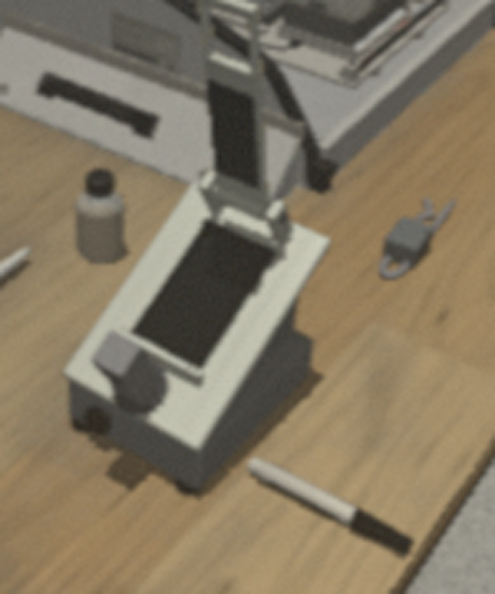

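```bash
python3 - <<'E'
from h import *
for n,poly in [("top",[(98,70),(140,70),(140,110),(145,215),(200,215),(260,210),(340,245),(95,248)]),("scene",[(150,300),(205,240),(270,265),(315,250),(200,435),(75,375),(90,330)])]:
    p,d,C,_=load(n,n+"0");P=cloud(n,d,C)
    off,s=((190,170),4.4) if n=="top" else ((205,130),3.3)
    q=(np.array(poly)/s+off).astype(np.int32)
    m=np.zeros((384,512),np.uint8);cv2.fillPoly(m,[q],1);m=cv2.erode(m,np.ones((3,3)))
    X=P[m>0];X=X[np.isfinite(X[:,0])]
    for i in range(8):
        c=X.mean(0);u,s_,vt=np.linalg.svd(X-c,full_matrices=False);nn=vt[2]*np.sign(vt[2][2]);e=(X-c)@nn;k=np.abs(e)<max(.003,1.5*e.std());X=X[k]
    print(n,len(X),c.round(4),nn.round(4),"tilt",np.degrees(np.arccos(nn[2])),"yaw",np.degrees(np.arctan2(-nn[1],-nn[0])),e.std())
    # pad: dark
    g=p.max(2);mm=(g<45).astype(np.uint8)
    x0,y0=off;sub=np.zeros_like(mm);sub[y0:y0+130,x0:x0+90 if n=="top" else x0+120]=1
    for cc in cv2.findContours(mm*sub,cv2.RETR_EXTERNAL,cv2.CHAIN_APPROX_NONE)[0]:
        if cv2.contourArea(cc)<60: continue
        pts=cc.reshape(-1,2);dr=rays(n,pts,C)@C[1].T;t=((c-C[2])@nn)/(dr@nn);W=C[2]+dr*t[:,None]
        xa=np.array([-nn[0]*0,0,0]);
        ux=np.cross([1,0,0],nn);  # rough upslope
        h=np.array([-nn[0],-nn[1],0]);h/=np.linalg.norm(h);ux=h-(h@nn)*nn;ux/=np.linalg.norm(ux);uy=np.cross(nn,ux)
        A=np.c_[(W-c)@ux,(W-c)@uy]*1000
        rc=cv2.minAreaRect(A.astype(np.float32));print(pts.mean(0),rc,"ctr",c+ux*rc[0][0]/1000+uy*rc[0][1]/1000)
E
```

```text
top 346 [0.4758 0.0244 0.087 ] [0.0069 0.4749 0.88  ] tilt 28.35750515496956 yaw -90.83457663640486 0.001481637782765995
[237.68292683 206.79268293] ((44.03377151489258, 22.452625274658203), (61.642704010009766, 95.88407897949219), 86.108154296875) ctr [ 0.49766347 -0.01468924  0.10790743]
scene 1396 [0.4851 0.0024 0.0967] [0.006  0.4708 0.8822] tilt 28.091585684571147 yaw -90.73390093589654 0.0012619570887270547
[274.88157895 167.80263158] ((171.05133056640625, 81.30390930175781), (74.86605072021484, 31.2180233001709), 32.10086441040039) ctr [ 0.56450206 -0.14949507  0.17723083]
```

arm_command(
  plan=[
    [0.088, -0.04, 0, 0, -0.172],
    [0.088, -0.04, 0, 0, -0.172],
    [0.088, -0.04, 0, 0, -0.172],
    [0.088, -0.04, 0, 0, -0.172],
    [0.088, -0.04, 0, 0, -0.172],
    [0.088, 0, 0.003, -0.05, 0],
    [0.088, 0, 0.003, -0.05, 0],
    [0.088, 0, 0.003, -0.05, 0],
    [0.088, 0, 0.003, -0.05, 0],
    [0.088, 0, 0.003, -0.05, 0],
  ],
)

```text
clock: 1.4
tool_pos: [0.3535, -0.3206, 0.4386]
eef_rot: [-0.559, -0.433, 0.559, -0.433]
contact_force: [-0.3, -0.0, -0.3]
opening: 1.0
```

arm_command(
  plan=[
    [0.088, 0, 0.003, -0.055, 0],
    [0.088, 0, 0.003, -0.055, 0],
    [0.088, 0, 0.003, -0.055, 0],
    [0.088, 0, 0.003, -0.055, 0],
    [0.088, 0, 0.003, -0.055, 0],
    [0.088, 0, 0.003, -0.055, 0],
    [0.088, 0, 0.003, -0.05, 0],
    [0.088, 0, 0.003, -0.04, 0],
    [0.088, 0, 0, 0, 0],
  ],
)

```text
clock: 2.52
tool_pos: [0.4816, 0.0817, 0.4385]
eef_rot: [0.558, 0.435, -0.557, 0.434]
contact_force: [-0.3, -1.0, -0.1]
opening: 0.999
```

```bash
python3 - <<'E'
from h import *
p,d,C,st=snap("wrist","w1");print(st["clock"],st["tool_pos"],rotm(st).round(3))
E
```

```text
2.525 [0.48161301 0.08170976 0.4384932 ] [[-0.     0.97  -0.244]
 [ 0.002 -0.244 -0.97 ]
 [-1.    -0.001 -0.002]]
```

View pics/w1.png

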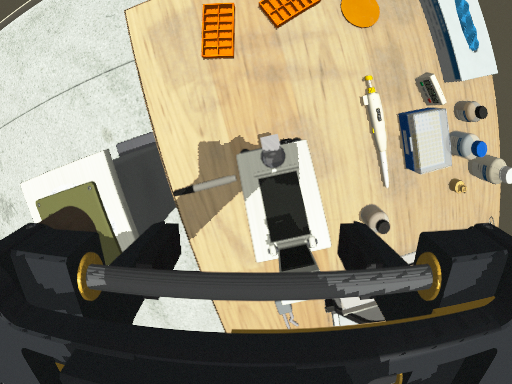

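The wrist view shows the near rack at (219,30), the pad at (285,205), the pin at (270,148), and the hinge near (292,250).

```bash
python3 - <<'E'
from h import *
p,d,C,st=load("wrist","w1")
im=p[125:270,220:345];cv2.imwrite("pics/w1z.png",cv2.resize(im[:,:,::-1],None,fx=4,fy=4,interpolation=cv2.INTER_CUBIC))
P=cloud("wrist",d,C)
hsv=cv2.cvtColor(p,cv2.COLOR_RGB2HSV)
m=((hsv[...,0]<12)&(hsv[...,1]>190)&(hsv[...,2]>80)).astype(np.uint8)
m=cv2.morphologyEx(m,cv2.MORPH_CLOSE,np.ones((5,5)))
for c in cv2.findContours(m,cv2.RETR_EXTERNAL,cv2.CHAIN_APPROX_NONE)[0]:
    if cv2.contourArea(c)<100: continue
    pts=c.reshape(-1,2);W=plane("wrist",pts,C,0.026)[:,:2];print(pts.mean(0),cv2.minAreaRect((W*1000).astype(np.float32)))
for v,u in [(20,150),(100,160),(60,300),(200,345),(300,300)]: print("table",P[v,u])
# bed plane from sides
bed=np.concatenate([P[165:235,252:260].reshape(-1,3),P[165:235,308:314].reshape(-1,3)])
X=bed[np.isfinite(bed[:,0])]
for i in range(8):
    c=X.mean(0);u,s_,vt=np.linalg.svd(X-c,full_matrices=False);nn=vt[2]*np.sign(vt[2][2]);e=(X-c)@nn;X=X[np.abs(e)<max(.003,1.5*e.std())]
print(len(X),c,nn,np.degrees(np.arccos(nn[2])),e.std())
E
```

```text
table [0.33058967 0.38943619 0.00172687]
table [ 3.10680503e-01  2.17676093e-01 -8.75427797e-05]
table [5.99081744e-01 2.21989569e-01 1.40129967e-04]
table [ 6.29675061e-01 -7.88576542e-02  5.80575888e-04]
table [ 0.49371779 -0.02720257  0.35942899]
943 [ 0.49474495 -0.01041357  0.10425436] [0.01323271 0.46841079 0.8834117 ] 27.94330656064616 0.0009304497672918466
```

View pics/w1z.png

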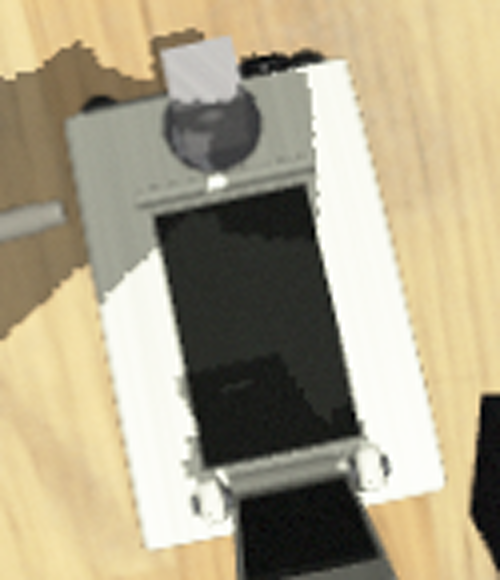

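```bash
cat > nest.py <<'E'
from h import *
E
python3 - <<'E'
from h import *
p,d,C,st=load("wrist","w1");P=cloud("wrist",d,C)
zz=lambda a:np.array(a)/4.+np.array([220,125])-.375
nn=np.array([0.0100,0.4694,0.8829]);nn/=np.linalg.norm(nn);c=np.array([0.49474495,-0.01041357,0.10425436])
dr=rays("wrist",zz([(157,215),(303,185),(357,437),(205,468)]),C)@C[1].T
W=C[2]+dr*(((c-C[2])@nn)/(dr@nn))[:,None];print(W.round(4))
ctr=W.mean(0);print("ctr",ctr)
L=[W[3]-W[0],W[2]-W[1]];print([np.linalg.norm(x) for x in L],[np.linalg.norm(x) for x in (W[1]-W[0],W[2]-W[3])])
x=L[0]+L[1];x/=np.linalg.norm(x);print("x",x,"heading",np.degrees(np.arctan2(x[1],x[0])),"slope",np.degrees(np.arcsin(x[2])))
# pin top
q=zz([(162,48),(233,38),(240,98),(168,103)]);mid=q.mean(0)
print("pin px",mid, "depth pts",[P[int(v),int(u)].round(4) for u,v in [(269,141),(272,144),(267,144),(275,138)]])
hdr=np.degrees(np.arctan2(x[1],x[0]))
h=np.radians(hdr);t=np.radians(28)
X=np.array([np.cos(h)*np.cos(t),np.sin(h)*np.cos(t),np.sin(t)]);Z=np.array([-np.cos(h)*np.sin(t),-np.sin(h)*np.sin(t),np.cos(t)]);Y=np.cross(Z,X);M=np.c_[X,Y,Z]
print("Z",Z)
o=ctr
dd=(rays("wrist",q,C)@C[1].T)
# intersect with plane z_n=67mm
Q=C[2]+dd*((o+Z*.067-C[2])@Z/(dd@Z))[:,None];print("pin top corners nest mm",((Q-o)@M*1000).round(1))
# depth cloud in nest frame around pin
A=(P[130:155,255:285].reshape(-1,3)-o)@M;A=A[np.isfinite(A[:,0])];k=A[:,2]>.055;print(k.sum(),np.median(A[k],0),A[k].min(0),A[k].max(0))
# bar
A=(P[235:262,255:320].reshape(-1,3)-o)@M;k=(A[:,2]>.03);print("hinge-ish",A[k].min(0),A[k].max(0))
# orange
hsv=cv2.cvtColor(p,cv2.COLOR_RGB2HSV);m=((hsv[...,0]<14)&(hsv[...,1]>170)&(hsv[...,2]>90)).astype(np.uint8)
m=cv2.morphologyEx(m,cv2.MORPH_CLOSE,np.ones((7,7)))
for cc in cv2.findContours(m,cv2.RETR_EXTERNAL,cv2.CHAIN_APPROX_NONE)[0]:
    if cv2.contourArea(cc)<100: continue
    pts=cc.reshape(-1,2);W=plane("wrist",pts,C,0.026)[:,:2];print(pts.mean(0),cv2.minAreaRect((W*1000).astype(np.float32)))
E
```

```text
[[ 0.4685  0.0302  0.083 ]
 [ 0.5332  0.0279  0.0834]
 [ 0.5294 -0.0699  0.1355]
 [ 0.4646 -0.0678  0.1351]]
ctr [ 0.49891524 -0.01987664  0.10923824]
[np.float64(0.11100413477426434), np.float64(0.1108622540043925)] [np.float64(0.0646771511134095), np.float64(0.06482433641489874)]
x [-0.03467206 -0.88227305  0.46945938] heading -92.25048328285115 slope 27.999209717370732
pin px [269.8125 142.5625] depth pts [array([0.5008, 0.0943, 0.1267]), array([0.5042, 0.0885, 0.1256]), array([0.4966, 0.0902, 0.1245]), array([0.511 , 0.0963, 0.1232])]
Z [0.01843532 0.46910946 0.88294759]
pin top corners nest mm [[-103.6  -14.8   67. ]
 [-101.8   13.2   67. ]
 [ -76.8   10.8   67. ]
 [ -80.7  -16.7   67. ]]
331 [-0.08807431 -0.00184169  0.0665864 ] [-0.10349451 -0.01601896  0.05533035] [-0.07607773  0.012185    0.06939096]
hinge-ish [ 0.06095082 -0.0385442   0.03005098] [0.09465839 0.03963306 0.14506972]
[218.20606061  30.66666667] ((460.9195556640625, 313.5121765136719), (108.06532287597656, 58.665557861328125), 75.03634643554688)
[287.74626866   7.41791045] ((601.0130615234375, 313.8423156738281), (57.41376876831055, 116.93370056152344), 78.54377746582031)
```

arm_command(
  plan=[
    [0.088, 0, -0.0156, -0.0441, 0.012],
    [0.088, 0, -0.0156, -0.0441, 0],
    [0.088, 0.02, -0.0156, -0.0441, 0],
    [0.088, 0.05, -0.0156, -0.0441, 0],
    [0.088, 0.05, -0.0156, -0.0441, 0],
    [0.088, 0.055, 0, 0, 0],
    [0.088, 0.055, 0, 0, 0],
    [0.088, 0.055, 0, 0, 0],
    [0.088, 0.05, 0, 0, 0],
    [0.088, 0, 0, 0, 0],
  ],
)

```text
clock: 3.82
tool_pos: [0.4631, 0.2996, 0.1096]
eef_rot: [-0.559, -0.428, 0.565, -0.43]
contact_force: [-0.3, 0.5, 0.5]
opening: 0.995
```

```bash
python3 - <<'E'
from h import *
p,d,C,st=snap("wrist","w2");print(st["clock"],st["tool_pos"],rotm(st).round(3))
hsv=cv2.cvtColor(p,cv2.COLOR_RGB2HSV);m=((hsv[...,0]<14)&(hsv[...,1]>170)&(hsv[...,2]>60)).astype(np.uint8)
m=cv2.morphologyEx(m,cv2.MORPH_CLOSE,np.ones((7,7)))
for cc in cv2.findContours(m,cv2.RETR_EXTERNAL,cv2.CHAIN_APPROX_NONE)[0]:
    if cv2.contourArea(cc)<300: continue
    pts=cc.reshape(-1,2);W=plane("wrist",pts,C,0.026)[:,:2];print(pts.mean(0),cv2.minAreaRect((W*1000).astype(np.float32)))
E
```

```text
3.825 [0.46308766 0.29956318 0.10964104] [[-0.005  0.965 -0.263]
 [-0.006 -0.263 -0.965]
 [-1.    -0.003  0.008]]
[250.06633907 168.41277641] ((460.01495361328125, 317.607177734375), (107.32161712646484, 59.630123138427734), 75.36857604980469)
[403.29652997 101.11987382] ((604.9251708984375, 343.52142333984375), (112.54249572753906, 63.26860427856445), 21.459312438964844)
```

View pics/w2.png

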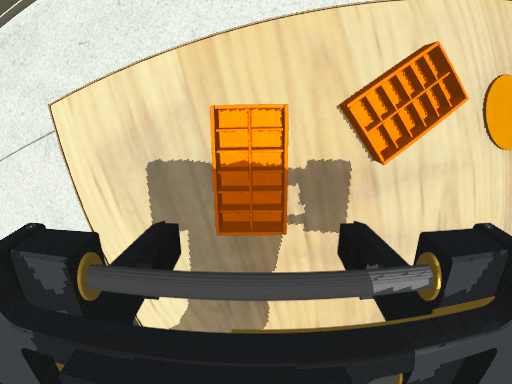

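arm_command(
  plan=[
    [0.088, 0.03, -0.0075, -0.016, -0.01],
    [0.088, 0.04, 0, 0, 0],
    [0.088, 0.025, 0, 0, 0],
    [0.088, 0.01, 0, 0, 0],
    [0.088, 0, 0, 0, 0],
  ],
)

```text
clock: 4.5
tool_pos: [0.4623, 0.3212, 0.0088]
eef_rot: [0.56, 0.432, -0.559, 0.432]
contact_force: [0.9, -1.1, -1.0]
opening: 1.0
```

arm_command(
  plan=[
    [0.05, 0, 0, 0, 0],
    [0.05, 0, 0, 0, 0],
    [0.05, 0, 0, 0, 0],
    [0.05, 0, 0, 0, 0],
  ],
  force=10,
)

```text
clock: 5.0
tool_pos: [0.4615, 0.3208, 0.008]
eef_rot: [0.56, 0.432, -0.559, 0.432]
contact_force: [0.1, -0.6, 4.8]
opening: 0.68
```

arm_command(
  plan=[
    [0.05, -0.03, 0, 0, 0],
    [0.05, -0.055, 0, 0, 0],
    [0.05, -0.06, 0, 0, 0],
    [0.05, -0.06, 0, 0, -0.108],
    [0.05, -0.06, 0, 0, -0.108],
    [0.05, -0.057, 0, 0, 0],
    [0.05, 0, 0.009, 0.045, 0],
    [0.05, 0, 0.009, 0.045, 0],
    [0.05, 0, 0.009, 0.045, 0],
    [0.05, 0, 0.01, 0.05, 0],
    [0.05, 0, 0.01, 0.044, 0],
    [0.05, 0, 0, 0, 0],
  ],
  force=12,
)

```text
clock: 6.5
tool_pos: [0.4995, 0.0849, 0.3284]
eef_rot: [-0.51, -0.488, 0.513, -0.489]
contact_force: [-0.4, 0.7, -2.4]
opening: 0.68
```

```bash
cat > nest.py <<'E'
from h import *
o=np.array([0.4989,-0.0199,0.1092]);h=np.radians(-92.25);t=np.radians(28)
X=np.array([np.cos(h)*np.cos(t),np.sin(h)*np.cos(t),np.sin(t)]);Z=np.array([-np.cos(h)*np.sin(t),-np.sin(h)*np.sin(t),np.cos(t)]);Y=np.cross(Z,X);M=np.c_[X,Y,Z]
ton=lambda P:(np.asarray(P)-o)@M
tow=lambda A:o+np.asarray(A)@M.T
E
python3 - <<'E'
from nest import *
p,d,C,st=snap("wrist","w3");print(st["clock"],st["tool_pos"],rotm(st).round(3))
ps,ds,Cs,_=snap("scene","s3")
A=ton(cloud("scene",ds,Cs));k=(A[...,0]>.04)&(A[...,0]<.2)&(np.abs(A[...,1])<.03)&(A[...,2]>.06)&(A[...,2]<.26)
a=A[k];print(k.sum());
for z0 in np.arange(.06,.25,.02):
    b=a[(a[:,2]>z0)&(a[:,2]<z0+.02)]
    if len(b):print(round(z0,2),len(b),np.median(b,0).round(4))
E
```

```text
6.5 [0.49946936 0.08492639 0.32837486] [[-0.002  0.999 -0.047]
 [-0.004 -0.047 -0.999]
 [-1.    -0.002  0.004]]
631
0.06 88 [ 0.0726 -0.0051  0.0705]
0.08 105 [ 0.0782 -0.0048  0.0893]
0.1 103 [ 0.0836 -0.0057  0.1103]
0.12 105 [ 0.089  -0.0066  0.1291]
0.14 100 [ 0.0971 -0.0095  0.1485]
0.16 44 [ 0.1039 -0.0188  0.1649]
0.18 2 [ 0.108 -0.022  0.181]
0.2 2 [0.0568 0.0209 0.2184]
0.22 74 [0.0451 0.0179 0.234 ]
0.24 8 [0.0445 0.0234 0.2431]
```

View pics/w3.png

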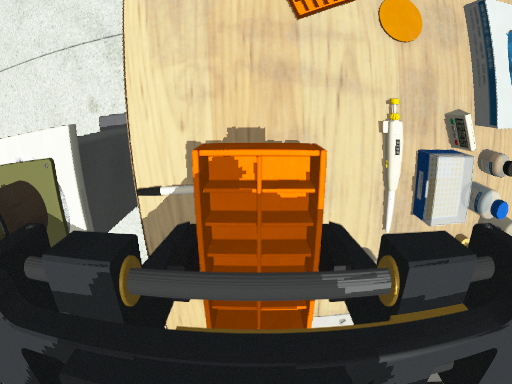

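View pics/s3.png

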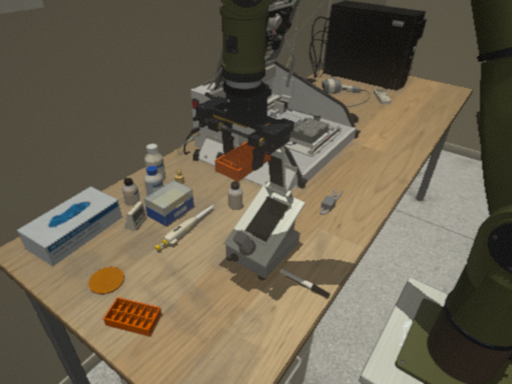

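arm_command(
  plan=[
    [0.05, 0, 0, 0.03, 0],
    [0.05, 0, 0, 0.025, 0],
    [0.05, 0, 0, 0.008, 0],
    [0.05, 0, 0, 0.006, 0],
    [0.05, 0, 0, 0.006, 0],
    [0.05, 0, 0, 0.003, 0],
  ],
)

```text
clock: 7.35
tool_pos: [0.4963, 0.0126, 0.3295]
eef_rot: [0.51, 0.49, -0.509, 0.49]
contact_force: [-0.2, 1.1, -1.8]
opening: 0.679
```

arm_command(
  plan=[
    [0.05, 0, 0, 0.002, 0],
    [0.05, 0, 0, 0.002, 0],
  ],
)

```text
clock: 7.6
tool_pos: [0.4961, 0.0083, 0.3295]
eef_rot: [0.51, 0.49, -0.509, 0.49]
contact_force: [0.6, 0.1, -1.2]
opening: 0.681
```

arm_command(
  plan=[
    [0.05, 0, 0, 0.002, 0],
    [0.05, 0, 0, 0.002, 0],
    [0.05, 0, 0, 0, 0],
  ],
)

```text
clock: 7.98
tool_pos: [0.4959, 0.0066, 0.3297]
eef_rot: [0.51, 0.492, -0.508, 0.49]
contact_force: [0.2, 6.8, -2.1]
opening: 0.678
```

```bash
python3 - <<'E'
from nest import *
ps,ds,Cs,st=snap("scene","s4");print(st["tool_pos"],st["contact_force"])
im=ps[100:260,200:350];cv2.imwrite("pics/s4z.png",cv2.resize(im[:,:,::-1],None,fx=3.5,fy=3.5,interpolation=cv2.INTER_CUBIC))
A=ton(cloud("scene",ds,Cs));k=(A[...,0]>.06)&(A[...,0]<.2)&(np.abs(A[...,1])<.03)&(A[...,2]>.06)&(A[...,2]<.26)
a=A[k];print(k.sum());
for z0 in np.arange(.06,.25,.02):
    b=a[(a[:,2]>z0)&(a[:,2]<z0+.02)]
    if len(b):print(round(z0,2),len(b),np.median(b,0).round(4))
E
```

```text
[0.49590025 0.0066399  0.32970857] [ 0.19303305  6.75613352 -2.10379737]
1034
0.06 116 [ 0.0789 -0.0041  0.0711]
0.08 124 [ 0.0877 -0.0034  0.09  ]
0.1 139 [ 0.0972 -0.0035  0.1104]
0.12 106 [ 0.106  -0.0095  0.1292]
0.14 39 [ 0.1172 -0.0183  0.1465]
0.18 107 [0.1297 0.0158 0.1947]
0.2 238 [0.0936 0.0083 0.2101]
0.22 144 [0.073  0.0229 0.2253]
0.24 21 [0.0967 0.0271 0.2441]
```

View pics/s4z.png

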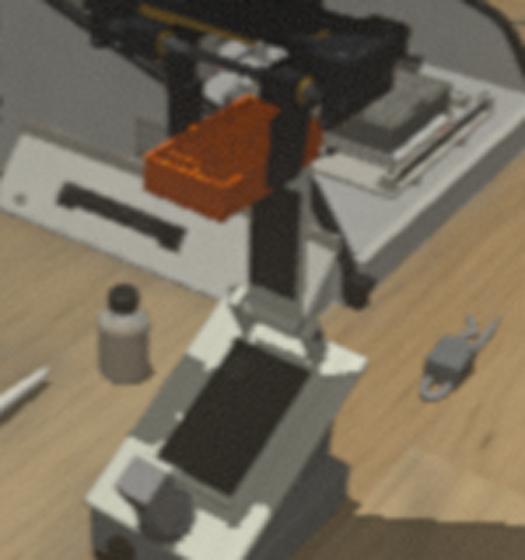

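arm_command(
  plan=[
    [0.05, 0, 0.003, -0.008, 0],
    [0.05, 0.03, 0, 0, 0],
    [0.05, 0.055, 0, 0, 0],
    [0.05, 0.05, 0, 0, 0],
    [0.05, 0.03, 0, 0, 0],
    [0.05, 0.015, 0, 0, 0],
    [0.05, 0, 0, 0, 0],
  ],
)

```text
clock: 8.9
tool_pos: [0.4992, 0.0118, 0.1491]
eef_rot: [-0.509, -0.49, 0.51, -0.49]
contact_force: [0.4, -0.3, -1.3]
opening: 0.683
```

```bash
python3 - <<'E'
from nest import *
ps,ds,Cs,st=snap("scene","s5");print(st["tool_pos"],st["contact_force"],rotm(st).round(3)[:,1])
im=ps[100:260,200:350];cv2.imwrite("pics/s5z.png",cv2.resize(im[:,:,::-1],None,fx=3.5,fy=3.5,interpolation=cv2.INTER_CUBIC))
p,d,C,st=snap("wrist","w5")
E
```

```text
[0.49920629 0.01184433 0.1490704 ] [ 0.37108107 -0.33752312 -1.33879095] [ 0.999 -0.039 -0.001]
```

View pics/s5z.png

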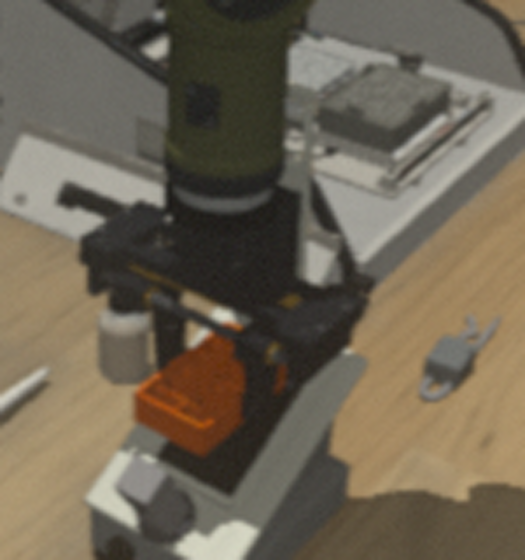

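View pics/w5.png

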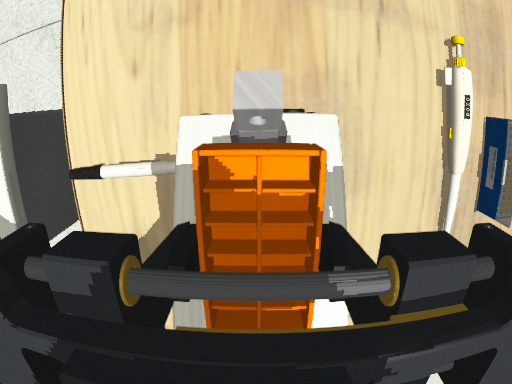

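arm_command(
  plan=[
    [0.05, 0.008, 0, 0.0, 0],
    [0.05, 0.006, 0, 0.002, 0],
    [0.05, 0.004, 0, 0.002, 0],
    [0.05, 0.004, 0, 0.003, 0],
    [0.05, 0.003, 0, 0.002, 0],
    [0.05, 0, 0, 0, 0],
  ],
  force=8,
)

```text
clock: 9.75
tool_pos: [0.4988, 0.0026, 0.1242]
eef_rot: [-0.51, -0.49, 0.51, -0.49]
contact_force: [-0.6, 0.8, -0.5]
opening: 0.676
```

```bash
python3 - <<'E'
from nest import *
p,d,C,st=snap("wrist","w6");print(st["tool_pos"],st["contact_force"])
E
```

```text
[0.49880538 0.00259974 0.12423298] [-0.6290528   0.79916392 -0.51481272]
```

View pics/w6.png

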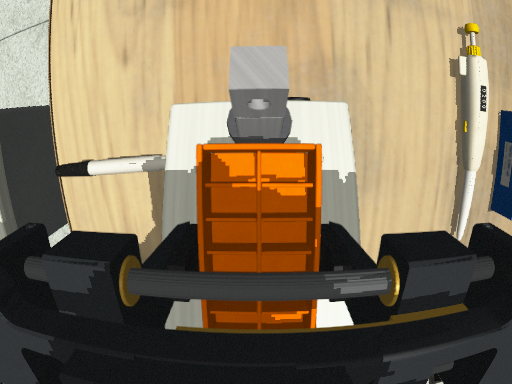

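arm_command(
  plan=[
    [0.05, 0.004, 0, 0.004, 0],
    [0.05, 0.004, 0, 0.003, 0],
    [0.05, 0.003, 0, 0.002, 0],
    [0.05, 0, 0, 0, 0],
  ],
)

```text
clock: 10.3
tool_pos: [0.4981, -0.0067, 0.113]
eef_rot: [-0.509, -0.49, 0.51, -0.49]
contact_force: [0.5, -0.4, -1.3]
opening: 0.679
```

```bash
python3 - <<'E'
from nest import *
p,d,C,st=snap("wrist","w7");print(st["tool_pos"],st["contact_force"])
A=ton(cloud("wrist",d,C))
for u in (220,260,300):
  for v in (143,148,165,180,200,220): print(u,v,p[v,u],(A[v,u]*1000).round(1))
im=p[30:270,140:380];cv2.imwrite("pics/w7z.png",cv2.resize(im[:,:,::-1],None,fx=2.4,fy=2.4,interpolation=cv2.INTER_CUBIC))
E
```

```text
[ 0.49814726 -0.00673631  0.11301918] [ 0.45947212 -0.39891615 -1.29186321]
220 143 [155 109  76] [-57.3 -21.8  27.1]
220 148 [220  92   0] [-54.4 -21.7  27.3]
220 165 [152  70   7] [-51.9 -24.4   5.2]
220 180 [141  59   0] [-38.9 -21.9  21.4]
220 200 [153  65   0] [-31.3 -23.9   4.4]
220 220 [124  53   0] [-19.7 -23.5   5.4]
260 143 [216 136  15] [-57.4  -1.1  26.5]
260 148 [191  79   0] [-54.1  -1.1  27.8]
260 165 [219  93   0] [-46.9  -1.1  21.6]
260 180 [211  91   0] [-38.7  -1.1  21.9]
260 200 [135  57   0] [-28.2  -1.1  22. ]
260 220 [137  57   0] [-17.9  -1.1  22.8]
300 143 [178 101  48] [-56.9  19.5  28. ]
300 148 [188  79   0] [-54.3  19.5  27.7]
300 165 [245 112   0] [-51.8  22.3   5.6]
300 180 [162  71   0] [-38.5  19.5  22.9]
300 200 [152  65   0] [-31.4  21.9   4. ]
300 220 [124  53   0] [-19.9  21.7   3.8]
```

View pics/w7z.png

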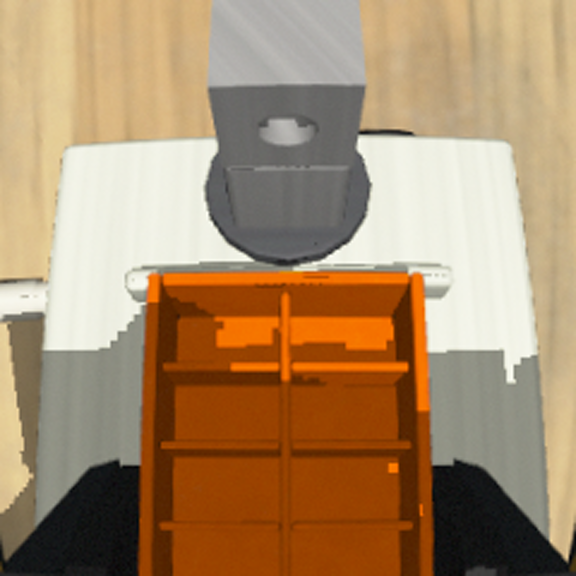

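arm_command(
  plan=[
    [0.088, 0, 0, 0, 0],
    [0.088, 0, 0, 0, 0],
    [0.088, 0, 0, 0, 0],
    [0.088, -0.01, 0, -0.002, 0],
    [0.088, -0.03, 0, 0, 0],
    [0.088, -0.055, 0, 0, 0],
    [0.088, -0.06, 0, 0, 0],
    [0.088, -0.06, 0, 0, 0],
    [0.088, -0.06, 0, 0, 0],
    [0.088, -0.035, 0, 0, 0],
  ],
)

```text
clock: 11.6
tool_pos: [0.4987, -0.003, 0.4273]
eef_rot: [0.511, 0.489, -0.508, 0.491]
contact_force: [0.4, -0.1, 0.2]
opening: 1.002
```

```bash
python3 - <<'E'
from nest import *
p,d,C,st=snap("wrist","w8");print(st["tool_pos"],st["contact_force"])
A=ton(cloud("wrist",d,C))
hsv=cv2.cvtColor(p,cv2.COLOR_RGB2HSV);m=((hsv[...,0]<14)&(hsv[...,1]>170)&(hsv[...,2]>60))
a=A[m&(np.abs(A[...,1])<.06)&(np.abs(A[...,0])<.08)];print(np.percentile(a,[1,99],axis=0))
E
```

```text
[ 0.4986536  -0.00301149  0.42729878] [ 0.44735606 -0.05405351  0.18609417]
[[-0.05726596 -0.03115874  0.00014169]
 [ 0.04857974  0.03034176  0.02691824]]
```

View pics/w8.png

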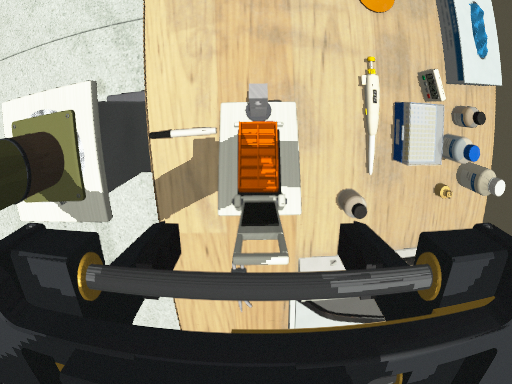

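The rack is flat on the pad, centred, with its low edge about 1 mm from the lip. Next I'll go behind the bar.

arm_command(
  plan=[
    [0.02, 0, 0, 0.045, 0],
    [0.02, 0, 0, 0.05, 0],
    [0.02, 0, -0.001, 0.035, 0],
    [0.02, 0, 0, 0, 0],
    [0.02, 0.04, 0, 0, 0],
    [0.02, 0.04, 0, 0, 0],
    [0.02, 0.02, 0, 0, 0],
    [0.02, 0, 0, 0, 0],
  ],
)

```text
clock: 12.65
tool_pos: [0.4915, -0.1322, 0.3227]
eef_rot: [-0.509, -0.492, 0.509, -0.49]
contact_force: [-0.2, -0.5, 1.1]
opening: 0.227
```

```bash
python3 - <<'E'
from nest import *
p,d,C,st=snap("scene","s9");print(st["tool_pos"],st["contact_force"],st["opening"])
im=p[60:260,200:380];cv2.imwrite("pics/s9z.png",cv2.resize(im[:,:,::-1],None,fx=3,fy=3,interpolation=cv2.INTER_CUBIC))
p,d,C,st=snap("wrist","w9")
E
```

```text
[ 0.4915153  -0.13222845  0.32268751] [-0.17980884 -0.51363502  1.09477705] 0.22714533558216266
```

View pics/s9z.png

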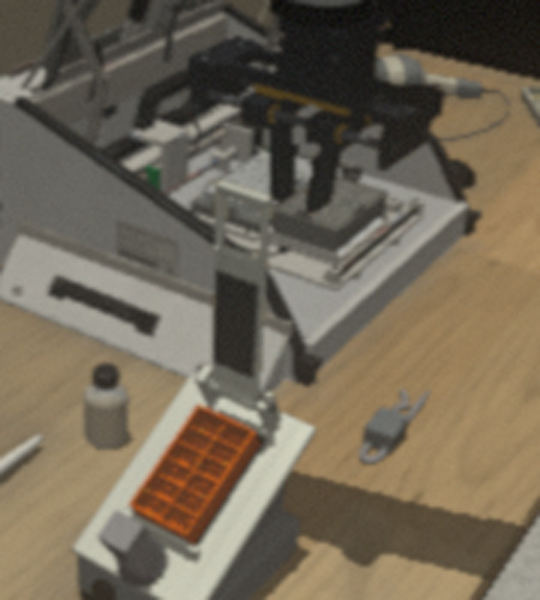

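View pics/w9.png

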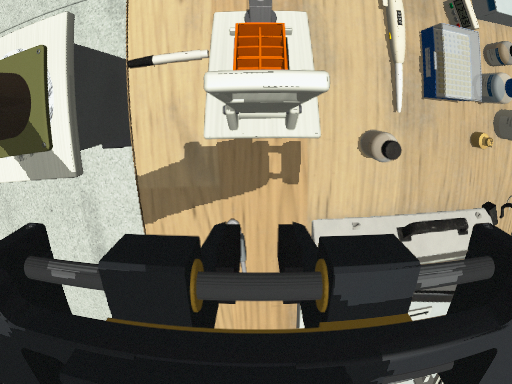

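arm_command(
  plan=[
    [0.02, -0.002, 0.003, -0.031, 0],
    [0.02, -0.002, 0.003, -0.031, 0],
    [0.02, 0.006, 0, -0.021, 0],
    [0.02, 0.006, 0, -0.021, 0],
    [0.02, 0.016, 0, -0.02, 0],
    [0.02, 0.016, 0, -0.02, 0],
    [0.02, 0.02, 0, -0.012, 0],
    [0.02, 0.02, 0, -0.012, 0],
    [0.02, 0, 0, 0, 0],
  ],
)

```text
clock: 13.88
tool_pos: [0.505, 0.0352, 0.2438]
eef_rot: [0.509, 0.491, -0.509, 0.491]
contact_force: [-0.3, -0.8, -0.3]
opening: 0.23
```

```bash
python3 - <<'E'
from nest import *
p,d,C,st=snap("scene","s10");print(st["tool_pos"],st["contact_force"],st["opening"])
im=p[60:260,200:380];cv2.imwrite("pics/s10z.png",cv2.resize(im[:,:,::-1],None,fx=3,fy=3,interpolation=cv2.INTER_CUBIC))
E
```

```text
[0.50503007 0.03516786 0.24384229] [-0.25676522 -0.76325855 -0.26116614] 0.23007009382029567
```

View pics/s10z.png

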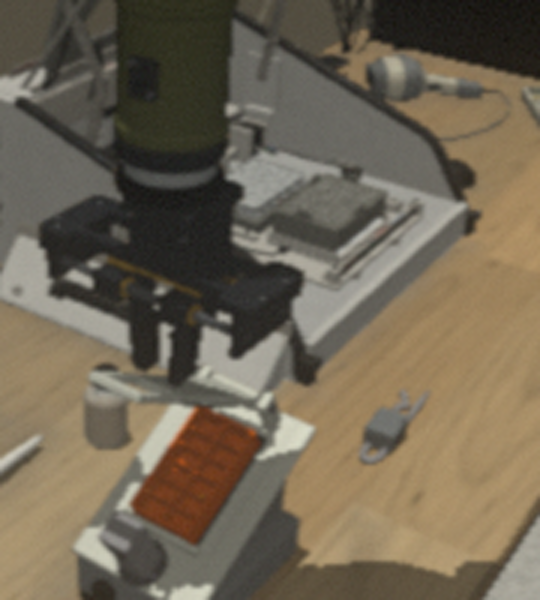

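arm_command(
  plan=[
    [0.02, 0.023, -0.002, -0.006, 0],
    [0.02, 0.023, -0.002, -0.006, 0],
    [0.02, 0.013, 0, -0.001, 0],
    [0.02, 0.013, 0, -0.001, 0],
    [0.02, 0.011, 0, 0.005, 0],
    [0.02, 0.011, 0, 0.005, 0],
    [0.02, 0.009, 0, 0.006, 0],
    [0.02, 0.009, 0, 0.006, 0],
    [0.02, 0, 0, 0, 0],
  ],
)

```text
clock: 15.05
tool_pos: [0.501, 0.0269, 0.1323]
eef_rot: [0.51, 0.49, -0.509, 0.49]
contact_force: [-2.3, 2.6, 10.7]
opening: 0.226
```

```bash
python3 - <<'E'
from nest import *
p,d,C,st=snap("scene","s11");print(st["tool_pos"],st["contact_force"],st["opening"])
im=p[60:300,180:380];cv2.imwrite("pics/s11z.png",cv2.resize(im[:,:,::-1],None,fx=3,fy=2.5,interpolation=cv2.INTER_CUBIC))
A=ton(cloud("scene",d,C));k=(np.abs(A[...,1])<.022)&(A[...,0]>-.12)&(A[...,0]<.06)&(A[...,2]>.028)&(A[...,2]<.06)
a=A[k]
for x0 in np.arange(-.12,.06,.02):
    b=a[(a[:,0]>x0)&(a[:,0]<x0+.02)]
    if len(b):print(round(x0,2),len(b),np.median(b,0).round(4))
E
```

```text
[0.5010091  0.02685316 0.13225774] [-2.25319463  2.58855908 10.73359685] 0.22632216470900363
-0.12 101 [-0.1081 -0.0046  0.037 ]
-0.1 57 [-0.0894 -0.0151  0.0419]
-0.08 70 [-0.0656 -0.0018  0.0367]
-0.06 130 [-0.0503 -0.0008  0.0366]
-0.04 124 [-0.0337  0.0071  0.041 ]
-0.02 47 [-0.0123  0.0092  0.037 ]
0.0 17 [ 0.0062 -0.0165  0.0365]
0.02 5 [ 0.0211 -0.0174  0.0365]
```

View pics/s11z.png

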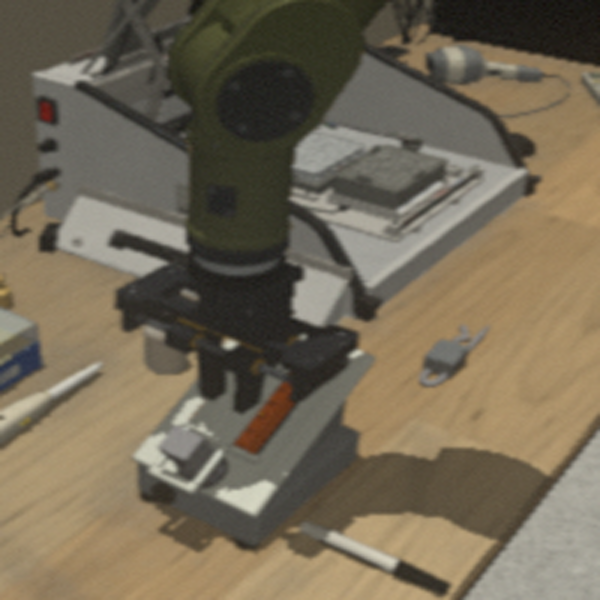

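```bash
python3 - <<'E'
from nest import *
for n,tag,uv in [("top","top0",[(329.8,229.1)]),("scene","scene0",[(205+407/3.3,130+237/3.3)])]:
    p,d,C,_=load(n,tag);print(n,plane(n,uv,C,.02))
E
```

```text
top [[ 0.44220981 -0.29658703  0.02      ]]
scene [[ 0.44445357 -0.28931606  0.02      ]]
```

arm_command(
  plan=[
    [0.02, -0.01, 0, 0, 0],
    [0.02, -0.03, 0, 0, 0],
    [0.088, -0.05, 0, 0, 0],
    [0.088, -0.05, 0, 0, 0],
    [0.088, -0.02, 0, 0.04, 0],
    [0.088, 0, 0, 0.055, 0],
    [0.088, 0, 0, 0.055, 0],
    [0.088, 0, 0, 0.055, 0],
    [0.088, 0, 0, 0.03, 0],
    [0.088, 0, 0, 0, 0],
  ],
)

```text
clock: 16.35
tool_pos: [0.4903, -0.2124, 0.2908]
eef_rot: [-0.511, -0.489, 0.512, -0.488]
contact_force: [-0.4, 0.2, -1.2]
opening: 1.0
```

```bash
python3 - <<'E'
from nest import *
p,d,C,st=snap("wrist","w12");print(st["clock"],st["tool_pos"],rotm(st)[:,1])
E
```

```text
16.35 [ 0.49031895 -0.21241205  0.29081172] [ 0.99896057 -0.04555576 -0.00156897]
```

View pics/w12.png

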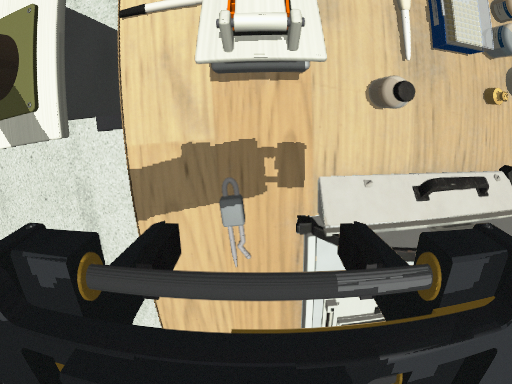

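```bash
python3 - <<'E'
from nest import *
p,d,C,st=load("wrist","w12");P=cloud("wrist",d,C)
im=p[170:275,200:285];cv2.imwrite("pics/w12z.png",cv2.resize(im[:,:,::-1],None,fx=6,fy=5.6,interpolation=cv2.INTER_CUBIC))
# machine heights, from all views
for n,t in (("wrist","w12"),("scene","scene0"),("top","top0")):
    p,d,C,_=load(n,t);Q=cloud(n,d,C).reshape(-1,3)
    for x0 in (.48,.5,.52,.54):
        k=(Q[:,0]>x0)&(Q[:,0]<x0+.02)&(Q[:,1]<-.2)&(Q[:,1]>-.4)&(Q[:,2]<.25);print(n,x0,k.sum(),np.percentile(Q[k,2],[50,95,99]).round(3) if k.sum() else "", Q[k&(Q[:,2]>.03)].min(0).round(3) if (k&(Q[:,2]>.03)).any() else "",Q[k&(Q[:,2]>.03)].max(0).round(3) if (k&(Q[:,2]>.03)).any() else "")
# grip by height
A=P[170:275,200:285];k=(A[...,2]>.018)&(A[...,2]<.035);pts=(A[k][:,:2]*1000).astype(np.float32);print(k.sum(),np.median(A[k],0),cv2.minAreaRect(pts))
m=(k).astype(np.uint8);vv,uu=np.nonzero(m);print(uu.min()+200,uu.max()+200,vv.min()+170,vv.max()+170)
E
```

```text
wrist 0.48 1525 [0.    0.002 0.002]  
wrist 0.5 1533 [0.    0.002 0.002]  
wrist 0.52 1528 [0.    0.002 0.047] [ 0.538 -0.32   0.042] [ 0.54  -0.308  0.053]
wrist 0.54 1859 [0.001 0.063 0.064] [ 0.54  -0.394  0.03 ] [ 0.56  -0.305  0.064]
scene 0.48 228 [-0.001  0.002  0.002]  
scene 0.5 163 [-0.001  0.001  0.002]  
scene 0.52 143 [-0.001  0.002  0.046] [ 0.538 -0.317  0.042] [ 0.54  -0.307  0.048]
scene 0.54 322 [0.025 0.061 0.063] [ 0.54 -0.4   0.03] [ 0.56  -0.301  0.064]
top 0.48 393 [0.002 0.007 0.01 ]  
top 0.5 388 [0.001 0.007 0.009]  
top 0.52 401 [0.001 0.008 0.055] [ 0.535 -0.32   0.045] [ 0.539 -0.305  0.057]
top 0.54 488 [0.004 0.066 0.069] [ 0.541 -0.399  0.032] [ 0.56  -0.305  0.072]
626 [ 0.44594906 -0.29260179  0.02594104] ((445.4399108886719, -294.1273498535156), (32.992984771728516, 43.457008361816406), 3.399090051651001)
220 244 197 226
```

View pics/w12z.png

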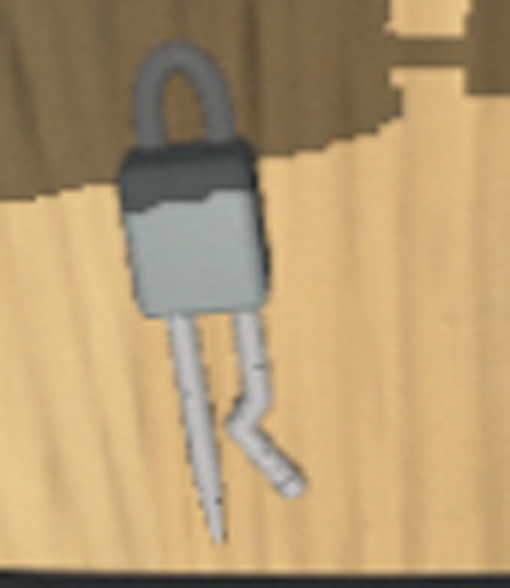

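```bash
python3 - <<'E'
from nest import *
p,d,C,st=load("wrist","w12")
f=lambda a:np.array(a)/np.array([6,5.6])+np.array([200,170])-.4
W=plane("wrist",[f((218,540)),f((180,320))],C,.004);print(W);e=W[0]-W[1];print(np.degrees(np.arctan2(e[1],e[0])))
L=plane("wrist",[f((177,45))],C,.01);print(L)
E
```

```text
[[ 0.44277135 -0.39878604  0.004     ]
 [ 0.43814682 -0.32632795  0.004     ]]
-86.34813597059295
[[ 0.44406077 -0.24515957  0.01      ]]
```

arm_command(
  plan=[
    [0.088, 0, 0, 0, -0.107],
    [0.088, 0, -0.025, 0.038, 0],
    [0.088, 0, -0.0244, 0.0377, 0],
    [0.088, 0.05, 0, 0, 0],
    [0.088, 0.055, 0, 0, 0],
    [0.088, 0.055, 0, 0, 0],
    [0.088, 0.04, 0, 0, 0],
    [0.088, 0, 0, 0, 0],
  ],
)

```text
clock: 17.4
tool_pos: [0.4463, -0.2852, 0.0897]
eef_rot: [0.482, 0.519, -0.482, 0.516]
contact_force: [-0.1, 0.4, -0.1]
opening: 0.999
```

```bash
python3 - <<'E'
from nest import *
p,d,C,st=snap("wrist","w13");print(st["clock"],st["tool_pos"],rotm(st)[:,1].round(3))
P=cloud("wrist",d,C);A=P[100:275,150:350];k=(A[...,2]>.018)&(A[...,2]<.032);pts=(A[k][:,:2]*1000).astype(np.float32);print(k.sum(),np.median(A[k],0),cv2.minAreaRect(pts))
E
```

```text
17.4 [ 0.44630383 -0.28522751  0.08971045] [ 0.997  0.071 -0.004]
2452 [ 0.44473912 -0.2923151   0.02596226] ((444.99072265625, -294.36309814453125), (34.25201416015625, 43.77898025512695), 3.4689176082611084)
```

View pics/w13.png

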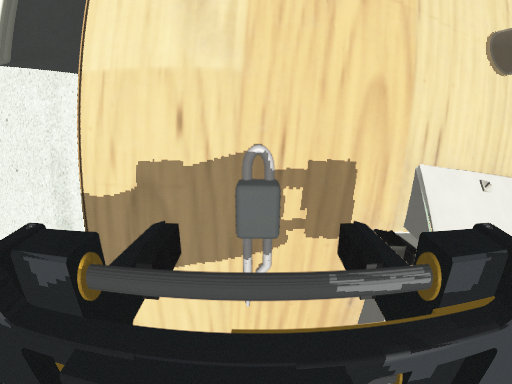

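arm_command(
  plan=[
    [0.088, 0.03, 0, 0.006, 0.01],
    [0.088, 0.03, 0, 0, 0],
    [0.088, 0.015, 0, 0, 0],
    [0.088, 0.006, 0, 0, 0],
    [0.088, 0, 0, 0, 0],
  ],
)

```text
clock: 18.08
tool_pos: [0.4485, -0.2938, 0.0113]
eef_rot: [0.485, 0.514, -0.485, 0.515]
contact_force: [-0.3, 0.2, -0.6]
opening: 1.002
```

arm_command(
  plan=[
    [0.02, 0, 0, 0, 0],
    [0.02, 0, 0, 0, 0],
    [0.02, 0, 0, 0, 0],
    [0.02, 0, 0, 0, 0],
    [0.02, 0, 0, 0, 0],
    [0.02, 0, 0, 0, 0],
  ],
  force=15,
)

```text
clock: 18.82
tool_pos: [0.4477, -0.2938, 0.0104]
eef_rot: [0.485, 0.514, -0.485, 0.514]
contact_force: [-0.5, -0.6, -0.2]
opening: 0.382
```

arm_command(
  plan=[
    [0.02, -0.04, 0, 0, 0],
    [0.02, -0.06, 0, 0, 0],
    [0.02, -0.06, 0, 0, 0],
    [0.02, -0.06, 0, 0, 0.097],
    [0.02, -0.06, 0, 0, 0],
    [0.02, 0, 0.004, -0.05, 0],
    [0.02, 0, 0.004, -0.05, 0],
    [0.02, 0, 0.004, -0.05, 0],
    [0.02, 0, 0.004, -0.05, 0],
    [0.02, 0, 0.004, -0.05, 0],
    [0.02, 0, 0.005, -0.05, 0],
  ],
)

```text
clock: 20.2
tool_pos: [0.4841, 0.0064, 0.2903]
eef_rot: [-0.509, -0.49, 0.51, -0.49]
contact_force: [1.1, 0.1, -0.5]
opening: 0.385
```

arm_command(
  plan=[
    [0.02, 0, 0.005, -0.055, 0],
    [0.02, 0, 0.005, -0.055, 0],
    [0.02, 0, 0.004, -0.046, 0],
    [0.02, 0, 0, 0, 0],
  ],
)

```text
clock: 20.7
tool_pos: [0.5038, 0.1654, 0.2906]
eef_rot: [0.509, 0.493, -0.507, 0.491]
contact_force: [0.1, -1.4, -0.9]
opening: 0.387
```

```bash
python3 - <<'E'
from nest import *
p,d,C,st=snap("wrist","w14");print(st["clock"],st["tool_pos"],rotm(st).round(3),st["opening"])
ps,ds,Cs,_=snap("scene","s14")
im=ps[100:340,140:340];cv2.imwrite("pics/s14z.png",cv2.resize(im[:,:,::-1],None,fx=3,fy=2.5,interpolation=cv2.INTER_CUBIC))
for t in ("w5","w6","w7","w8","w1"):
    p,d,C,_=load("wrist",t);A=ton(cloud("wrist",d,C));k=(np.abs(A[...,0]+.09)<.03)&(np.abs(A[...,1])<.03)&(np.abs(A[...,2]-.067)<.004)
    a=A[k];print(t,len(a),np.percentile(a,[2,98],axis=0).round(4).tolist(),np.median(a[:,2]).round(4))
E
```

```text
20.7 [0.50375136 0.16536329 0.29061804] [[ 0.     1.    -0.031]
 [ 0.003 -0.031 -0.999]
 [-1.     0.    -0.003]] 0.38653341311724826
w5 2078 [[-0.1031, -0.0152, 0.064], [-0.0774, 0.0118, 0.068]] 0.0668
w6 2751 [[-0.1029, -0.0152, 0.0637], [-0.0773, 0.0117, 0.068]] 0.0668
w7 3039 [[-0.1029, -0.0152, 0.0638], [-0.0772, 0.0117, 0.068]] 0.0668
w8 303 [[-0.1034, -0.0145, 0.0638], [-0.0773, 0.0122, 0.0681]] 0.0666
w1 306 [[-0.1029, -0.0157, 0.0644], [-0.0767, 0.0115, 0.0684]] 0.0668
```

View pics/w14.png

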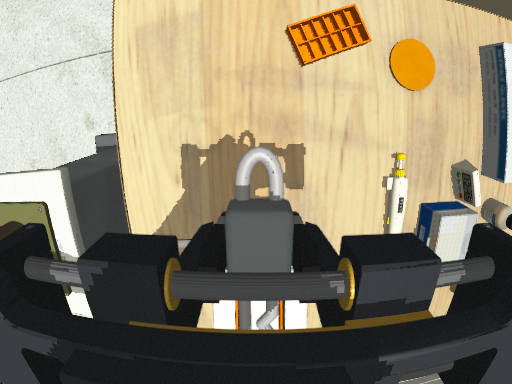

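View pics/s14z.png

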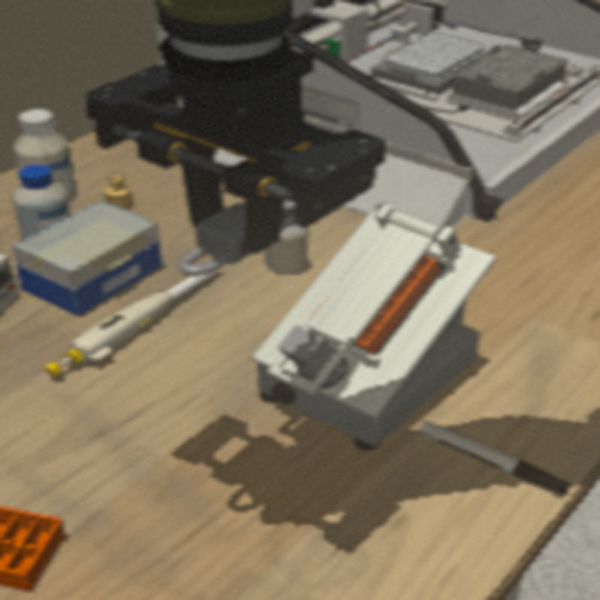

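arm_command(
  plan=[
    [0.02, 0.05, 0, 0.003, 0.008],
    [0.02, 0.05, 0, 0.002, 0],
    [0.02, 0.025, 0, 0, 0],
    [0.02, 0.012, 0, 0, 0],
    [0.02, 0, 0, 0, 0],
  ],
)

```text
clock: 21.42
tool_pos: [0.5044, 0.1543, 0.1532]
eef_rot: [-0.512, -0.488, 0.512, -0.488]
contact_force: [0.0, -0.3, -0.5]
opening: 0.385
```

```bash
python3 - <<'E'
from nest import *
p,d,C,st=snap("wrist","w15");print(st["clock"],st["tool_pos"],rotm(st).round(3)[:,1],st["opening"],st["contact_force"])
ps,ds,Cs,_=snap("scene","s15")
im=ps[180:290,180:310];cv2.imwrite("pics/s15z.png",cv2.resize(im[:,:,::-1],None,fx=5,fy=5,interpolation=cv2.INTER_CUBIC))
E
```

```text
21.425 [0.50438411 0.15433652 0.15324807] [ 0.999 -0.048 -0.001] 0.38530197553485895 [ 0.01803839 -0.34971046 -0.49244202]
```

View pics/s15z.png

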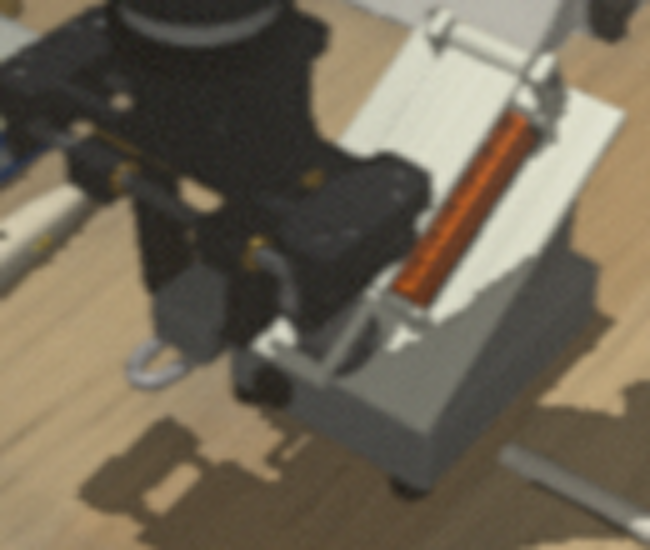

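arm_command(
  plan=[
    [0.02, 0.006, 0, -0.003, 0],
    [0.02, 0.006, 0, -0.002, -0.008],
    [0.02, 0.005, 0, 0, 0],
    [0.02, 0.005, 0, 0, 0],
    [0.02, 0, 0, 0, 0],
  ],
  force=8,
)

```text
clock: 22.15
tool_pos: [0.5044, 0.1603, 0.131]
eef_rot: [-0.509, -0.49, 0.51, -0.49]
contact_force: [0.4, 0.3, -1.4]
opening: 0.386
```

```bash
python3 - <<'E'
from nest import *
p,d,C,st=snap("wrist","w16");print(st["clock"],st["tool_pos"],rotm(st).round(3)[:,1],st["opening"],st["contact_force"])
P=cloud("wrist",d,C)
for v in (150,160,190,200,205,215,225,235,245): print(v,p[v,258],P[v,258].round(4))
E
```

```text
22.15 [0.50439332 0.16027873 0.13100113] [ 0.999 -0.039 -0.001] 0.38592262470517885 [ 0.35904502  0.27755788 -1.4069937 ]
150 [160 159 155] [0.5053 0.2061 0.1207]
160 [189 187 186] [0.5051 0.2009 0.1214]
190 [142 121  87] [ 5.028e-01  1.494e-01 -5.000e-04]
200 [100  91  74] [0.5043 0.1794 0.1239]
205 [64 67 67] [0.5044 0.1815 0.1384]
215 [100 105 103] [0.5043 0.1786 0.1448]
225 [100 104 101] [0.5041 0.1737 0.1453]
235 [100 104 104] [0.5039 0.1683 0.1451]
245 [101 104 104] [0.5037 0.1642 0.1478]
```

View pics/w16.png

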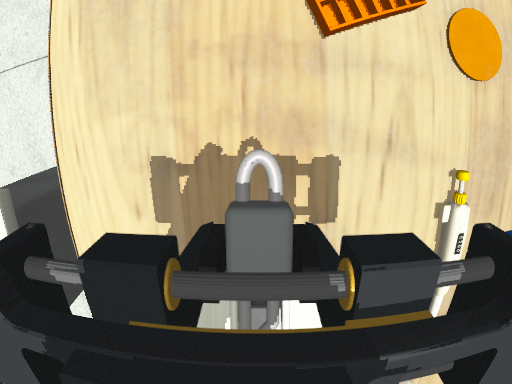

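```bash
cat > tilt.py <<'E'
from nest import *
import sys
def tilt(tag):
    p,d,C,st=load("wrist",tag);P=cloud("wrist",d,C);Rm=rotm(st);A=(P-st["tool_pos"])@Rm
    # tool frame: x down(fingers), y jaws, z right
    G=A[205:268,235:285].reshape(-1,3);k=np.isfinite(G[:,0])&(G[:,0]<.03)&(G[:,0]>-.06);G=G[k]
    for i in range(6):
        c=np.polyfit(G[:,2],G[:,0],1);e=G[:,0]-np.polyval(c,G[:,2]);G=G[np.abs(e)<max(.0008,1.5*e.std())]
    L=A[140:175,230:290].reshape(-1,3);L=L[np.isfinite(L[:,0])&(L[:,0]<.05)&(L[:,2]<-.02)]
    print(tag,"top slope deg",np.degrees(np.arctan(c[0])).round(2),"x at z=0",(c[1]*1000).round(1),"zrange",(G[:,2].min()*1000).round(1),(G[:,2].max()*1000).round(1),len(G),"loop",(np.percentile(L,[2,50],axis=0)*1000).round(1).tolist(),len(L))
for t in sys.argv[1:]: tilt(t)
E
python3 tilt.py w14 w15 w16
```

```text
w14 top slope deg -0.91 x at z=0 -15.8 zrange -20.3 9.5 2182 loop [[1.2, -11.7, -47.6], [2.9, -0.4, -40.9]] 854
w15 top slope deg -0.94 x at z=0 -15.8 zrange -20.8 9.5 2188 loop [[1.3, -11.7, -47.6], [3.0, -0.4, -40.9]] 854
w16 top slope deg -8.59 x at z=0 -15.8 zrange -21.2 8.8 2290 loop [[6.6, -11.6, -45.3], [8.6, -0.9, -39.1]] 744
```

arm_command(
  plan=[
    [0.02, 0.006, 0, 0.001, 0],
    [0.02, 0.006, 0, 0.001, 0],
    [0.02, 0.005, 0, 0.002, 0],
    [0.02, 0.004, 0, 0.002, 0],
    [0.02, 0, 0, 0, 0],
  ],
)

```text
clock: 22.82
tool_pos: [0.5041, 0.1538, 0.11]
eef_rot: [-0.509, -0.49, 0.51, -0.49]
contact_force: [-0.2, 0.4, -1.4]
opening: 0.384
```

```bash
python3 - <<'E'
from nest import *
p,d,C,st=snap("wrist","w17");print(st["clock"],st["tool_pos"],rotm(st).round(3)[:,1],st["opening"],st["contact_force"])
E
python3 tilt.py w17
```

```text
22.825 [0.50412495 0.1538028  0.1100151 ] [ 0.999 -0.039 -0.001] 0.38364392775552725 [-0.18834388  0.41547602 -1.41126575]
w17 top slope deg -25.21 x at z=0 -16.1 zrange -20.9 7.4 2303 loop [[17.8, -10.0, -38.4], [20.3, -0.9, -34.1]] 431
```

arm_command(
  plan=[
    [0.02, 0.003, 0, 0.001, 0],
    [0.02, 0.002, 0, 0, 0],
    [0.02, 0, 0, 0, 0],
  ],
)

```text
clock: 23.25
tool_pos: [0.5043, 0.1532, 0.1053]
eef_rot: [-0.51, -0.49, 0.51, -0.49]
contact_force: [-0.6, 0.2, -1.2]
opening: 0.384
```

```bash
python3 - <<'E'
from nest import *
p,d,C,st=snap("wrist","w18");print(st["clock"],st["tool_pos"],rotm(st).round(3)[:,1],st["opening"],st["contact_force"])
E
python3 tilt.py w18
```

```text
23.25 [0.50433847 0.15322204 0.10532613] [ 0.999 -0.039 -0.   ] 0.3844823051673918 [-0.58345207  0.21449127 -1.22007771]
w18 top slope deg -28.97 x at z=0 -16.3 zrange -20.5 7.1 2261 loop [[20.7, -9.4, -36.3], [22.8, -0.9, -32.7]] 327
```

```bash
python3 - <<'E'
from nest import *
for t in ("w15","w18"):
    p,d,C,st=load("wrist",t);P=cloud("wrist",d,C);A=(P-st["tool_pos"])@rotm(st)
    for v in range(206,272,6):
        row=A[v,200:320];x0=np.nanmedian(A[v,245:275,0]);k=np.abs(row[:,0]-x0)<.003
        # colour neutral check
        y=row[k][:,1]*1000;print(t,v,k.sum(),y.min().round(1),y.max().round(1),((y.min()+y.max())/2).round(2),(np.median(row[k][:,2])*1000).round(1))
    # loop outer extents
    for v in range(152,190,8):
        row=A[v,215:305];k=(row[:,0]<.04);
        if k.sum():y=row[k][:,1]*1000;print(" loop",v,y.min().round(1),y.max().round(1),((y.min()+y.max())/2).round(2),(np.median(row[k][:,2])*1000).round(1))
E
```

```text
w15 206 59 -15.5 13.5 -0.96 -20.8
w15 212 65 -15.7 15.0 -0.33 -19.8
w15 218 69 -16.6 16.1 -0.28 -17.3
w15 224 67 -16.2 15.5 -0.32 -14.5
w15 230 68 -17.0 15.6 -0.71 -11.3
w15 236 104 -28.5 24.0 -2.27 -8.1
w15 242 69 -17.2 16.6 -0.31 -5.0
w15 248 68 -17.3 16.7 -0.3 -1.7
w15 254 71 -17.4 16.8 -0.31 1.8
w15 260 68 -17.3 16.6 -0.32 5.1
w15 266 66 -17.5 16.3 -0.6 8.6
 loop 152 -7.0 5.8 -0.59 -45.9
 loop 160 -10.2 8.9 -0.66 -41.8
 loop 168 -12.4 11.1 -0.64 -37.6
 loop 176 -12.9 11.6 -0.6 -33.5
 loop 184 -12.8 12.3 -0.27 -29.1
w18 206 61 -15.5 14.8 -0.35 -19.7
w18 212 65 -16.7 16.0 -0.33 -17.2
w18 218 65 -16.6 15.8 -0.4 -14.6
w18 224 64 -16.5 15.9 -0.29 -11.9
w18 230 103 -29.5 29.4 -0.08 -9.3
w18 236 89 -24.9 23.5 -0.66 -6.8
w18 242 71 -17.4 16.8 -0.28 -4.1
w18 248 71 -17.3 16.7 -0.35 -1.4
w18 254 69 -17.4 16.9 -0.27 1.1
w18 260 70 -17.7 17.0 -0.38 3.8
w18 266 72 -18.2 17.1 -0.54 6.3
 loop 168 -8.5 7.3 -0.62 -33.5
 loop 176 -11.5 9.5 -0.99 -29.2
 loop 184 -12.4 11.3 -0.55 -25.0
```

arm_command(
  plan=[
    [0.02, 0, 0, 0, 0],
    [0.02, 0, 0, 0, 0],
    [0.02, -0.0035, 0, -0.002, 0],
    [0.02, 0.0102, 0, -0.0192, 0],
    [0.02, 0.0102, 0.003, -0.0192, 0],
    [0.02, 0.0102, 0.003, -0.0192, 0],
    [0.02, 0.0101, 0.003, 0.0054, 0],
    [0.02, 0.0101, 0, 0.0054, 0],
    [0.02, 0, 0, 0, 0],
    [0.02, 0, 0, 0, 0],
  ],
  force=22,
)

```text
clock: 24.55
tool_pos: [0.5153, 0.2012, 0.0582]
eef_rot: [-0.51, -0.49, 0.51, -0.49]
contact_force: [-0.3, 0.1, -1.4]
opening: 0.38
```

```bash
python3 - <<'E'
from nest import *
p,d,C,st=snap("wrist","w19");print(st["clock"],st["tool_pos"],rotm(st).round(4)[:,1],st["opening"],st["contact_force"])
tcp=st["tool_pos"];c=tcp+np.array([-.0002,-.0051,.0039]);print("centre nest mm",(ton(c)*1000).round(1),"target y 7.65 z 59.9")
ps,ds,Cs,_=snap("scene","s19")
im=ps[180:310,160:310];cv2.imwrite("pics/s19z.png",cv2.resize(im[:,:,::-1],None,fx=4.6,fy=4.6,interpolation=cv2.INTER_CUBIC))
E
python3 tilt.py w19
```

```text
24.55 [0.51529368 0.20117499 0.05822253] [ 0.9992 -0.0398  0.    ] 0.3798883618762189 [-0.30035534  0.05653396 -1.40382393]
centre nest mm [-213.2    7.7   60. ] target y 7.65 z 59.9
w19 top slope deg -28.81 x at z=0 -16.3 zrange -20.5 7.1 2265 loop [[20.7, -9.6, -36.4], [22.8, -0.9, -32.8]] 328
```

View pics/s19z.png

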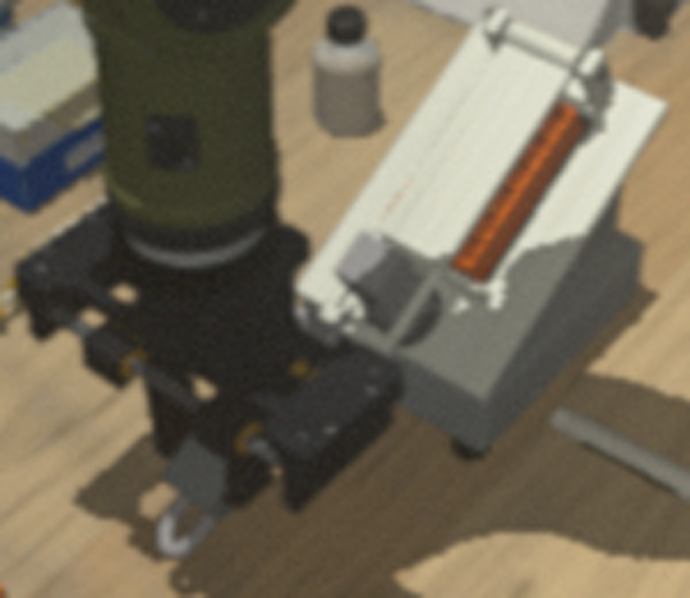

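View pics/w19.png

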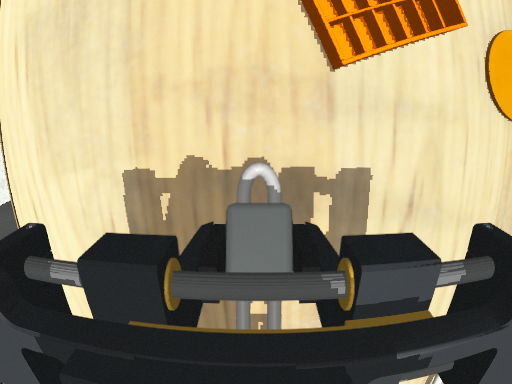

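arm_command(
  plan=[
    [0.02, -0.0028, 0, 0.0053, 0],
    [0.02, -0.0028, 0, 0.0053, 0],
    [0.02, -0.0028, 0, 0.0053, 0],
    [0.02, -0.0019, 0, 0.0035, 0],
    [0.02, 0, 0, 0, 0],
  ],
)

```text
clock: 25.28
tool_pos: [0.5146, 0.182, 0.0686]
eef_rot: [0.51, 0.49, -0.51, 0.49]
contact_force: [-0.2, 0.2, -1.2]
opening: 0.385
```

```bash
cat > chk.py <<'E'
from nest import *
import sys
t=sys.argv[1]
p,d,C,st=snap("wrist",t);print(st["clock"],st["tool_pos"],rotm(st).round(4)[:,1],st["opening"],st["contact_force"],st["moment"].round(2))
c=st["tool_pos"]+np.array([-.0002,-.0051,.0039]);print("centre nest mm",(ton(c)*1000).round(1),"force nest",(st["contact_force"]@M).round(1))
E
python3 chk.py w20; python3 tilt.py w20
```

```text
25.275 [0.5146012  0.18198858 0.0685933 ] [ 9.992e-01 -3.960e-02  3.000e-04] 0.38483335191195056 [-0.22673496  0.18855863 -1.22290185] [-0.01 -0.09 -0.01]
centre nest mm [-191.4    7.8   60.2] force nest [-0.7 -0.2 -1. ]
w20 top slope deg -28.77 x at z=0 -16.2 zrange -20.6 7.0 2269 loop [[20.6, -9.6, -36.2], [22.8, -0.9, -32.6]] 328
```

arm_command(
  plan=[
    [0.02, -0.0023, 0, 0.0044, 0],
    [0.02, -0.0023, 0, 0.0044, 0],
    [0.02, -0.0023, 0, 0.0044, 0],
    [0.02, -0.0023, 0, 0.0044, 0],
    [0.02, 0, 0, 0, 0],
  ],
)

```text
clock: 25.95
tool_pos: [0.5145, 0.1643, 0.078]
eef_rot: [0.51, 0.49, -0.51, 0.49]
contact_force: [2.5, 0.0, -0.9]
opening: 0.385
```

```bash
python3 chk.py w21; python3 tilt.py w21
```

```text
25.95 [0.51454466 0.16428029 0.07797317] [ 0.9992 -0.0395  0.0013] 0.38529938003822206 [ 2.51648537  0.00447887 -0.86484773] [-0.02 -0.48  0.14]
centre nest mm [-171.4    8.4   60.2] force nest [-0.5  2.5 -0.7]
w21 top slope deg -28.82 x at z=0 -16.3 zrange -20.5 7.0 2256 loop [[20.6, -9.6, -36.4], [22.9, -0.9, -32.6]] 328
```

arm_command(
  plan=[
    [0.02, -0.0019, 0, 0.0035, 0],
    [0.02, -0.0019, 0, 0.0035, 0],
    [0.02, -0.0019, 0, 0.0035, 0],
    [0.02, 0, 0, 0, 0],
  ],
  force=35,
)

```text
clock: 26.5
tool_pos: [0.5136, 0.1526, 0.0834]
eef_rot: [-0.509, -0.489, 0.511, -0.49]
contact_force: [3.8, -1.8, -0.5]
opening: 0.381
```

```bash
python3 chk.py w22; python3 tilt.py w22
```

```text
26.5 [0.51359856 0.1526079  0.08342338] [ 9.992e-01 -4.040e-02  2.000e-04] 0.381147739417402 [ 3.79580252 -1.83339646 -0.48076097] [-0.27 -0.68  0.18]
centre nest mm [-158.5    7.9   59.5] force nest [ 1.3  3.9 -1.2]
w22 top slope deg -28.82 x at z=0 -16.2 zrange -20.6 7.0 2269 loop [[20.5, -9.5, -36.3], [22.8, -0.9, -32.7]] 328
```

arm_command(
  plan=[
    [0.02, -0.0019, 0, 0.0035, 0],
    [0.02, -0.0019, 0, 0.0035, 0],
    [0.02, -0.0019, 0, 0.0035, 0],
    [0.02, 0, 0, 0, 0],
  ],
)

```text
clock: 27.05
tool_pos: [0.5129, 0.1424, 0.0891]
eef_rot: [-0.509, -0.489, 0.511, -0.49]
contact_force: [2.7, -1.7, -0.1]
opening: 0.383
```

```bash
python3 chk.py w23; python3 tilt.py w23
```

```text
27.05 [0.51291434 0.14238249 0.08909622] [ 9.992e-01 -4.010e-02 -2.000e-04] 0.38321079667642505 [ 2.72446737 -1.69549251 -0.13916335] [-0.38 -0.68  0.2 ]
centre nest mm [-146.8    7.6   59.7] force nest [ 1.3  2.8 -0.9]
w23 top slope deg -28.95 x at z=0 -16.3 zrange -20.5 7.0 2226 loop [[20.5, -9.6, -36.2], [22.8, -0.9, -32.6]] 327
```

```bash
python3 - <<'E'
from nest import *
for n in ("scene","top"):
    p,d,C,st=snap(n,n[0]+"24");u=proj(n,tow([-.08,0,.055]),C)[0].astype(int);print(n,u)
    im=p[u[1]-50:u[1]+50,u[0]-60:u[0]+60];cv2.imwrite(f"pics/{n[0]}24z.png",cv2.resize(im[:,:,::-1],None,fx=6,fy=6,interpolation=cv2.INTER_CUBIC))
E
```

```text
scene [243 234]
top [208 202]
```

View pics/s24z.png

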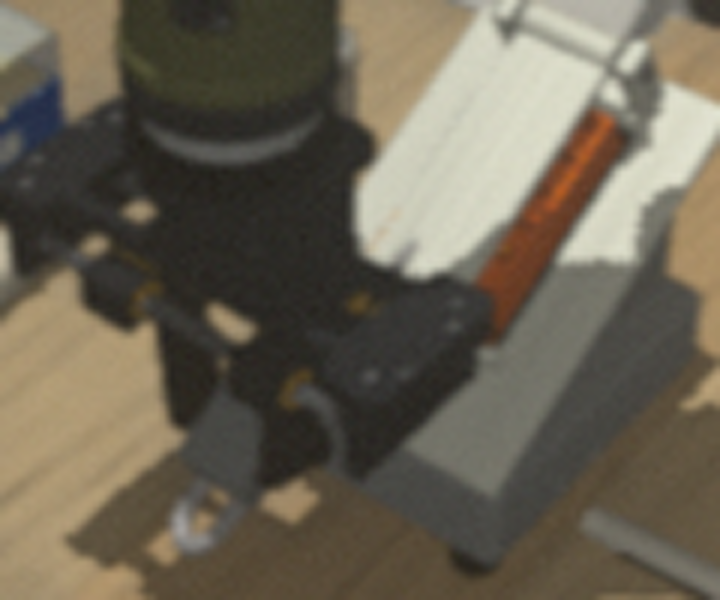

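View pics/t24z.png

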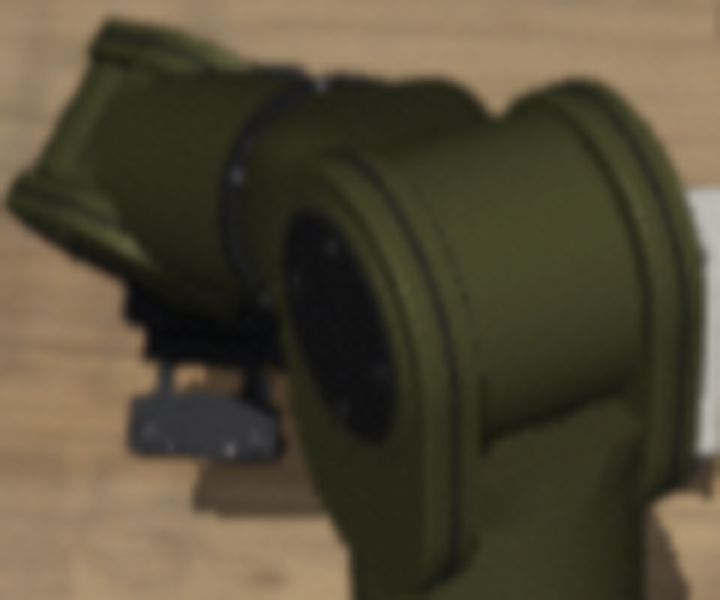

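View pics/w23.png

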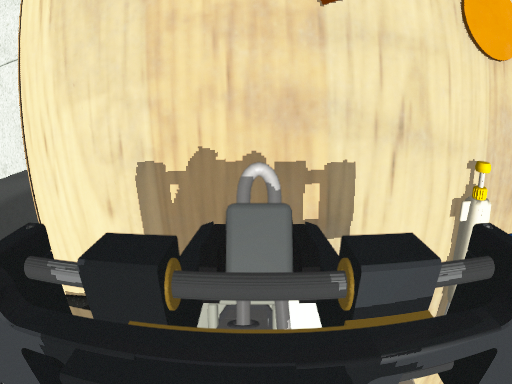

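```bash
python3 - <<'E'
from nest import *
p,d,C,st=load("wrist","w23")
im=p[265:335,190:330];cv2.imwrite("pics/w23z.png",cv2.resize(im[:,:,::-1],None,fx=5.5,fy=5.5,interpolation=cv2.INTER_CUBIC))
E
```

```text
(no output)
```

View pics/w23z.png

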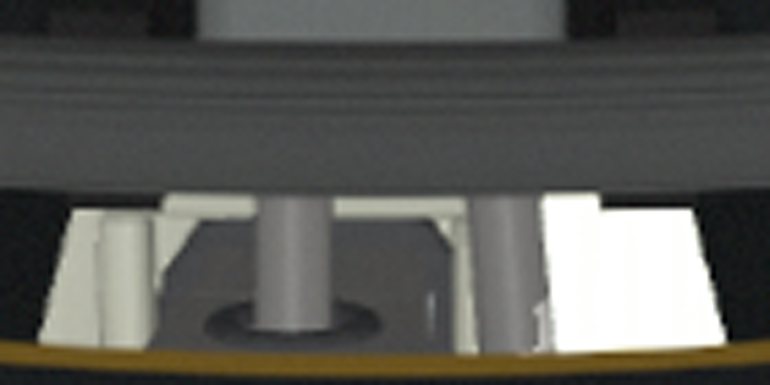

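The wrist view shows the leg (at (295,330) in the zoom) inside the pin's hole, with the bow alongside the pin. I'll keep pushing.

arm_command(
  plan=[
    [0.02, -0.0019, 0, 0.0035, 0],
    [0.02, -0.0019, 0, 0.0035, 0],
    [0.02, -0.0014, 0, 0.0027, 0],
    [0.02, 0, 0, 0, 0],
  ],
)

```text
clock: 27.7
tool_pos: [0.5121, 0.1323, 0.0942]
eef_rot: [-0.509, -0.489, 0.511, -0.49]
contact_force: [2.7, -2.5, 1.5]
opening: 0.381
```

```bash
python3 chk.py w25; python3 tilt.py w25
```

```text
27.7 [0.51214049 0.1322658  0.094217  ] [ 0.9992 -0.0405 -0.001 ] 0.38082474258015586 [ 2.68977784 -2.48818134  1.50366382] [-0.76 -0.41  0.11]
centre nest mm [-135.4    7.3   59.4] force nest [2.8 2.8 0.2]
w25 top slope deg -29.19 x at z=0 -16.3 zrange -20.5 7.0 2301 loop [[20.7, -9.1, -36.3], [23.0, -0.9, -32.6]] 322
```

arm_command(
  plan=[
    [0.02, -0.0012, 0, 0.0022, 0],
    [0.02, -0.0012, 0, 0.0022, 0],
    [0.02, 0, 0, 0, 0],
    [0.02, 0, 0, 0, 0],
  ],
)

```text
clock: 28.25
tool_pos: [0.5124, 0.13, 0.0967]
eef_rot: [0.51, 0.49, -0.51, 0.49]
contact_force: [1.5, -0.7, -0.8]
opening: 0.379
```

```bash
python3 chk.py w26; python3 tilt.py w26; python3 - <<'E'
from nest import *
p,d,C,st=load("wrist","w26")
im=p[195:335,190:330];cv2.imwrite("pics/w26z.png",cv2.resize(im[:,:,::-1],None,fx=4.2,fy=4.2,interpolation=cv2.INTER_CUBIC))
E
```

```text
28.25 [0.51239153 0.12998921 0.09665214] [ 0.9992 -0.0388  0.    ] 0.3791252686588115 [ 1.45677128 -0.72564878 -0.77540057] [-0.15 -0.48  0.06]
centre nest mm [-132.3    7.6   60.5] force nest [ 0.2  1.5 -1. ]
w26 top slope deg -28.72 x at z=0 -16.3 zrange -20.5 7.1 2348 loop [[20.6, -9.6, -36.4], [22.9, -0.9, -32.7]] 328
```

View pics/w26z.png

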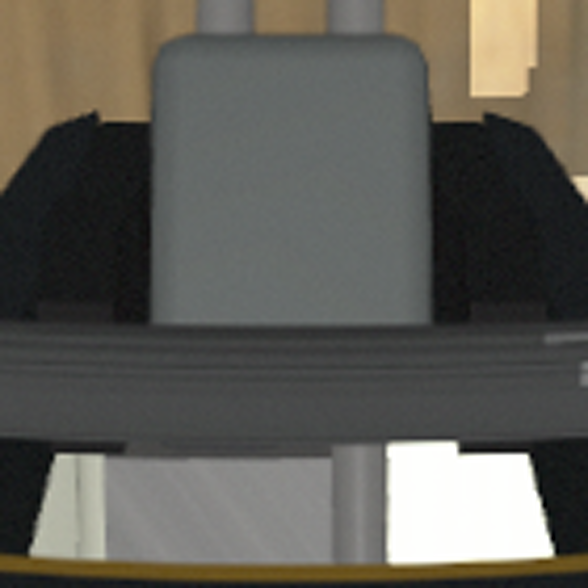

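arm_command(
  plan=[
    [0.02, -0.0009, 0, 0.0018, 0],
    [0.02, 0, 0, 0, 0],
    [0.02, 0, 0, 0, 0],
  ],
)

```text
clock: 28.68
tool_pos: [0.5124, 0.1283, 0.0976]
eef_rot: [0.51, 0.49, -0.509, 0.49]
contact_force: [1.7, 1.1, -0.7]
opening: 0.383
```

```bash
python3 chk.py w27; python3 tilt.py w27
```

```text
28.675 [0.51242954 0.12830023 0.09758512] [ 9.992e-01 -3.880e-02  2.000e-04] 0.3828169565153911 [ 1.71329351  1.10879409 -0.71117982] [ 0.17 -0.52  0.13]
centre nest mm [-130.3    7.7   60.6] force nest [-1.4  1.7 -0.1]
w27 top slope deg -28.76 x at z=0 -16.3 zrange -20.6 7.1 2301 loop [[20.5, -9.6, -36.3], [22.8, -0.9, -32.7]] 327
```

arm_command(
  plan=[
    [0.06, 0, 0, 0, 0],
    [0.06, 0, 0, 0, 0],
    [0.06, 0, 0, 0, 0],
    [0.06, -0.01, 0, 0, 0],
    [0.06, -0.03, 0, 0, 0],
    [0.06, -0.05, 0, 0, 0],
    [0.06, -0.05, 0, -0.02, 0],
    [0.06, -0.05, 0, -0.03, 0],
    [0.06, 0, 0, 0, 0],
  ],
)

```text
clock: 29.85
tool_pos: [0.5154, 0.1825, 0.2924]
eef_rot: [0.512, 0.491, -0.505, 0.492]
contact_force: [0.2, 0.2, -0.1]
opening: 0.676
```

```bash
python3 chk.py w28; python3 - <<'E'
from nest import *
p,d,C,st=load("wrist","w28")
u=proj("wrist",tow([-.08,0,.055]),C)[0].astype(int);print(u)
im=p[max(0,u[1]-80):u[1]+60,u[0]-80:u[0]+80];cv2.imwrite("pics/w28z.png",cv2.resize(im[:,:,::-1],None,fx=4.2,fy=4.2,interpolation=cv2.INTER_CUBIC))
p,d,C,st=snap("scene","s28");u=proj("scene",tow([-.08,0,.055]),C)[0].astype(int)
im=p[u[1]-50:u[1]+50,u[0]-60:u[0]+60];cv2.imwrite("pics/s28z.png",cv2.resize(im[:,:,::-1],None,fx=6,fy=6,interpolation=cv2.INTER_CUBIC))
E
```

```text
29.85 [0.51544172 0.18254153 0.29236085] [ 0.9994 -0.0351  0.0078] 0.675872586477458 [ 0.23704513  0.16393043 -0.1470614 ] [ 0.02 -0.05 -0.02]
centre nest mm [-86.9   8.6 258. ] force nest [-0.2  0.2 -0. ]
[250 257]
```

View pics/w28z.png

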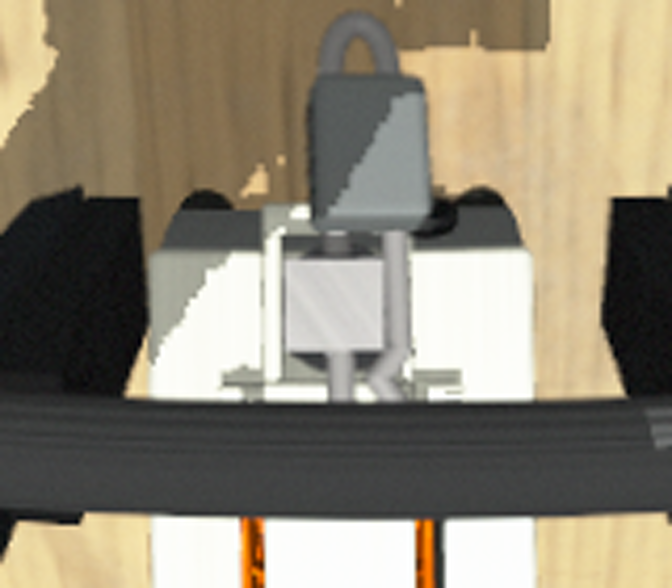

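View pics/s28z.png

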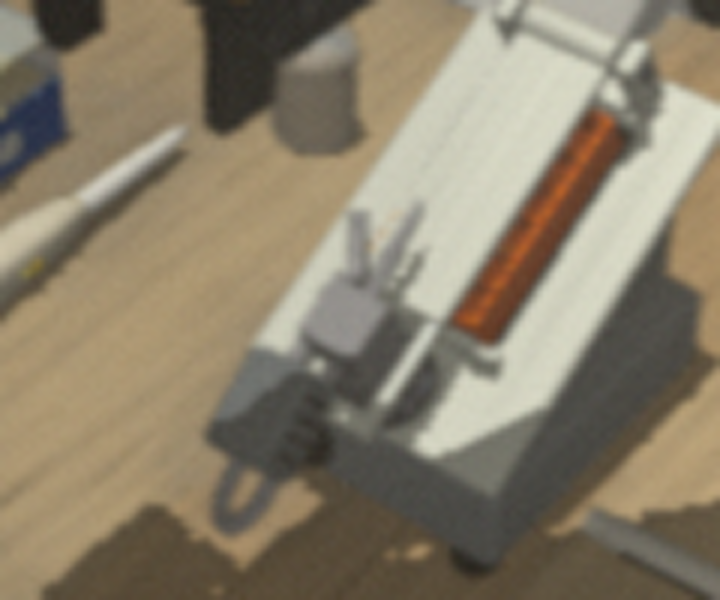

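```bash
python3 - <<'E'
from nest import *
p,d,C,st=load("wrist","w28");A=ton(cloud("wrist",d,C))*1000
x0,y0=170,177
for u in (248,255,262,):
    print(u,[(v,A[v,u].round(1).tolist()) for v in range(192,262,3)])
G=A[(A[...,0]>-175)&(A[...,0]<-104)&(np.abs(A[...,1]-7)<14)&(A[...,2]>70)&(A[...,2]<80)];print("grip top",np.percentile(G,[1,50,99],axis=0).round(1))
Q=A[(A[...,0]>-108)&(A[...,0]<-70)&(np.abs(A[...,1])<18)&(A[...,2]>63)&(A[...,2]<70)];print("pin top",np.percentile(Q,[2,50,98],axis=0).round(1))
E
```

```text
248 [(192, [-163.8, -3.7, 44.1]), (195, [-155.9, -3.2, 63.5]), (198, [-151.9, -3.1, 65.3]), (201, [-148.3, -3.1, 64.7]), (204, [-144.4, -3.0, 65.7]), (207, [-140.8, -3.0, 65.4]), (210, [-136.8, -2.9, 67.6]), (213, [-133.3, -2.9, 67.0]), (216, [-129.5, -2.9, 68.5]), (219, [-125.9, -2.8, 69.0]), (222, [-122.3, -2.8, 68.9]), (225, [-118.7, -2.8, 69.2]), (228, [-115.4, -2.8, 66.6]), (231, [-112.7, -3.1, 55.3]), (234, [-109.3, -3.2, 51.6]), (237, [-105.5, -3.1, 53.0]), (240, [-101.2, -2.8, 66.2]), (243, [-97.6, -2.8, 65.2]), (246, [-94.0, -2.7, 68.2]), (249, [-90.5, -2.8, 65.9]), (252, [-86.9, -2.7, 66.6]), (255, [-83.4, -2.7, 65.4]), (258, [-79.8, -2.7, 66.0]), (261, [-76.1, -3.0, 56.2])]
255 [(192, [-179.3, 5.0, -28.3]), (195, [-156.5, 5.3, 60.9]), (198, [-152.3, 5.4, 62.9]), (201, [-148.4, 5.4, 63.9]), (204, [-144.7, 5.4, 64.3]), (207, [-140.9, 5.4, 65.3]), (210, [-136.9, 5.4, 67.3]), (213, [-133.5, 5.4, 65.7]), (216, [-129.8, 5.4, 66.3]), (219, [-126.3, 5.4, 65.8]), (222, [-122.6, 5.4, 66.9]), (225, [-118.8, 5.5, 68.1]), (228, [-115.5, 5.5, 66.1]), (231, [-113.0, 5.4, 51.9]), (234, [-
[... 420 characters left out ...]
[-141.2, 13.8, 63.5]), (210, [-137.3, 13.8, 64.8]), (213, [-133.7, 13.8, 64.5]), (216, [-129.8, 13.8, 66.2]), (219, [-126.1, 13.7, 67.7]), (222, [-122.5, 13.7, 67.1]), (225, [-119.0, 13.8, 66.3]), (228, [-115.6, 13.8, 64.3]), (231, [-113.1, 14.0, 51.3]), (234, [-109.5, 14.1, 49.8]), (237, [-105.7, 14.1, 50.2]), (240, [-101.9, 14.0, 51.0]), (243, [-98.2, 14.0, 52.0]), (246, [-94.5, 14.0, 52.9]), (249, [-90.7, 14.0, 53.9]), (252, [-87.1, 14.0, 53.6]), (255, [-83.4, 14.0, 53.9]), (258, [-79.7, 14.0, 52.8]), (261, [-76.1, 13.9, 55.8])]
grip top [[-124.5   -0.4   70.4]
 [-122.7    1.3   70.4]
 [-121.     3.1   70.4]]
pin top [[-102.3  -14.5   65.3]
 [ -89.3   -1.5   66.9]
 [ -77.5   11.4   68.5]]
```

arm_command(
  plan=[
    [0.02, 0, 0, -0.05, 0],
    [0.02, 0.05, -0.005, -0.05, 0],
    [0.02, 0.05, 0, 0, 0],
    [0.02, 0.03, 0, 0, 0],
    [0.02, 0, 0, 0, 0],
    [0.02, 0, 0, 0, 0],
  ],
)

```text
clock: 30.7
tool_pos: [0.5138, 0.2717, 0.1638]
eef_rot: [-0.51, -0.49, 0.51, -0.49]
contact_force: [-0.4, 0.9, 0.7]
opening: 0.227
```

```bash
python3 chk.py w29; python3 - <<'E'
from nest import *
p,d,C,st=load("wrist","w29")
u=proj("wrist",tow([-.09,0,.06]),C)[0].astype(int);print(u)
im=p[max(0,u[1]-60):u[1]+60,u[0]-70:u[0]+70];cv2.imwrite("pics/w29z.png",cv2.resize(im[:,:,::-1],None,fx=5,fy=5,interpolation=cv2.INTER_CUBIC))
E
```

```text
30.7 [0.51382224 0.27172619 0.16381541] [ 9.992e-01 -3.970e-02  1.000e-04] 0.22667204995047446 [-0.37183658  0.89101859  0.69736774] [-0.03 -0.08 -0.01]
centre nest mm [-225.8    3.5  186.3] force nest [-0.4 -0.4  1. ]
[255 382]
```

View pics/w29z.png

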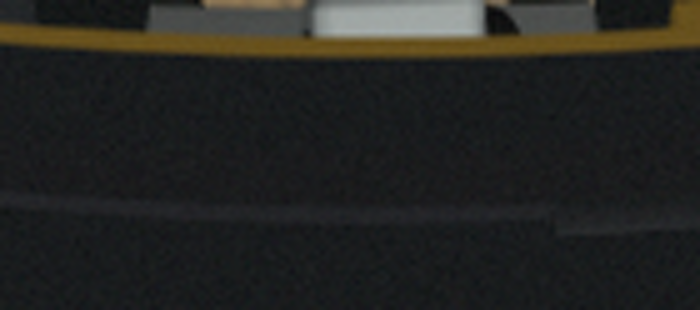

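arm_command(
  plan=[
    [0.02, -0.05, 0, 0, 0],
    [0.02, -0.05, 0, 0, 0],
    [0.02, 0, 0, 0.055, 0],
    [0.02, 0, 0, 0.055, 0],
    [0.02, 0, 0, 0.055, 0],
    [0.02, 0, 0, 0.055, 0],
    [0.02, 0, 0, 0.02, 0],
    [0.02, 0, 0, 0, 0],
    [0.02, 0, 0, 0, 0],
  ],
)

```text
clock: 31.88
tool_pos: [0.5046, 0.0339, 0.2644]
eef_rot: [0.51, 0.49, -0.508, 0.491]
contact_force: [-0.6, -0.6, 0.3]
opening: 0.228
```

```bash
python3 chk.py w30; python3 - <<'E'
from nest import *
p,d,C,st=load("wrist","w30")
u=proj("wrist",tow([-.1,0,.06]),C)[0].astype(int);print(u)
im=p[max(0,u[1]-60):u[1]+60,u[0]-70:u[0]+70];cv2.imwrite("pics/w30z.png",cv2.resize(im[:,:,::-1],None,fx=5,fy=5,interpolation=cv2.INTER_CUBIC))
A=ton(cloud("wrist",d,C))*1000
print("grip col",[(v,A[v,u[0]+8].round(1).tolist()) for v in range(u[1]-60,u[1]+5,3)])
E
```

```text
31.875 [0.50461175 0.03392083 0.26443076] [ 0.9993 -0.0374  0.002 ] 0.22791525818544028 [-0.60549813 -0.58845527  0.31678812] [-0.05 -0.03 -0.01]
centre nest mm [ 31.5   3.6 163.5] force nest [ 0.7 -0.6 -0. ]
[255 113]
grip col [(53, [-227.0, 9.2, -3.5]), (56, [-222.5, 9.2, -4.6]), (59, [-219.1, 9.2, -7.0]), (62, [-179.7, 8.3, 38.6]), (65, [-175.2, 8.3, 38.7]), (68, [-153.9, 7.8, 62.2]), (71, [-149.0, 7.7, 63.5]), (74, [-144.9, 7.7, 63.9]), (77, [-140.3, 7.7, 65.1]), (80, [-136.3, 7.6, 65.4]), (83, [-131.8, 7.6, 66.6]), (86, [-128.9, 7.6, 65.4]), (89, [-124.0, 7.5, 67.5]), (92, [-119.3, 7.5, 69.4]), (95, [-116.6, 7.5, 68.1]), (98, [-114.8, 7.5, 65.3]), (101, [-114.3, 7.6, 60.1]), (104, [-113.6, 7.7, 55.0]), (107, [-112.5, 7.7, 50.4]), (110, [-100.5, 7.4, 66.7]), (113, [-96.7, 7.4, 67.6]), (116, [-94.6, 7.4, 65.5])]
```

View pics/w30z.png

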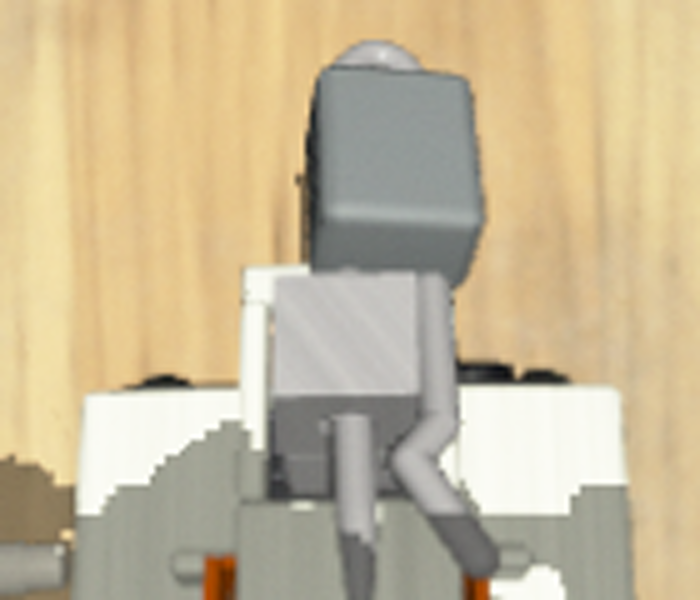

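The bow has snapped behind the pin's far face (crest at (400,458) in the zoom). On release the cotter sagged, and its grip now stands about 10 mm off the pin where home is 5.5 mm. I'll push it the last few mm on the loop end with the fingers shut.

arm_command(
  plan=[
    [0, 0, 0.001, -0.05, 0],
    [0, 0, 0.001, -0.055, 0],
    [0, 0, 0.001, -0.056, 0],
    [0, 0.04, 0, 0, 0],
    [0, 0.055, 0, 0, 0],
    [0, 0.055, 0, 0, 0],
    [0, 0.04, 0, 0, 0],
    [0, 0.02, 0, 0, 0],
    [0, 0, 0, 0, 0],
    [0, 0, 0, 0, 0],
  ],
)

```text
clock: 33.17
tool_pos: [0.5138, 0.1945, 0.0544]
eef_rot: [0.51, 0.491, -0.509, 0.49]
contact_force: [0.3, 0.3, 0.6]
opening: 0.006
```

```bash
python3 chk.py w31; python3 - <<'E'
from nest import *
for t in ("w28","w30"):
    p,d,C,st=load("wrist",t);P=cloud("wrist",d,C);A=ton(P)*1000
    k=(A[...,0]<-165)&(A[...,0]>-200)&(np.abs(A[...,1]-7)<14)&(P[...,2]>.03)&(P[...,2]<.1)
    a=A[k];w=P[k];print(t,len(a),np.percentile(a,[2,50,98],axis=0).round(1).tolist(),w[np.argsort(-w[:,1])[:5]].round(4).tolist())
p,d,C,st=snap("scene","s31");u=proj("scene",tow([-.12,0,.055]),C)[0].astype(int)
im=p[u[1]-50:u[1]+50,u[0]-60:u[0]+60];cv2.imwrite("pics/s31z.png",cv2.resize(im[:,:,::-1],None,fx=6,fy=6,interpolation=cv2.INTER_CUBIC))
E
```

```text
33.175 [0.51379297 0.1945477  0.05436479] [ 0.9993 -0.0376  0.0012] 0.005512867562201849 [0.34541869 0.27822219 0.62819418] [ 0.01 -0.08 -0.02]
centre nest mm [-209.1    6.5   53.5] force nest [0.  0.3 0.7]
w28 154 [[-181.3, -6.4, 37.1], [-173.3, 4.6, 40.2], [-165.4, 15.8, 43.6]] [[0.5098, 0.1591, 0.0577], [0.5085, 0.1591, 0.0574], [0.5111, 0.1589, 0.0569], [0.5098, 0.1587, 0.0615], [0.5085, 0.1584, 0.0601]]
w30 70 [[-181.1, -3.2, 37.4], [-175.9, 5.4, 39.6], [-172.5, 14.0, 42.3]] [[0.513, 0.1579, 0.0575], [0.5095, 0.1579, 0.0584], [0.5107, 0.1578, 0.0584], [0.5119, 0.1578, 0.0586], [0.5084, 0.1578, 0.0595]]
```

View pics/s31z.png

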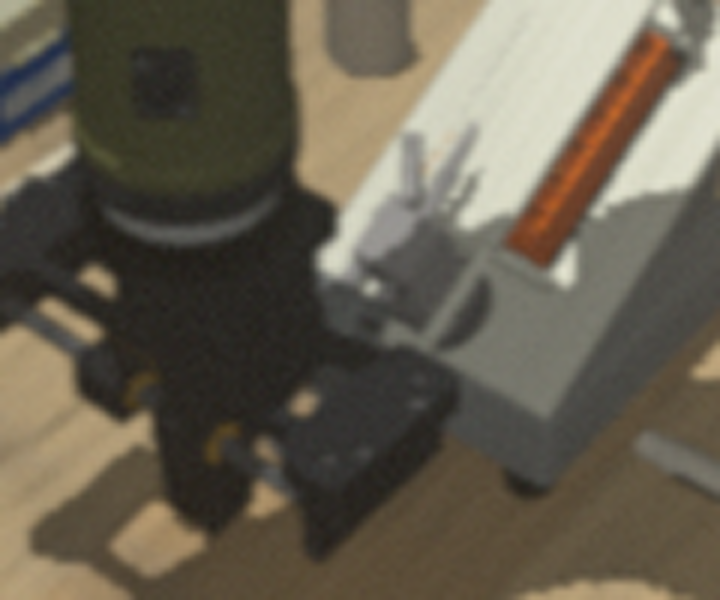

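View pics/w31.png

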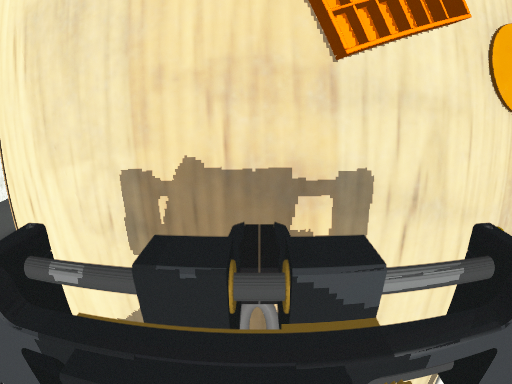

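arm_command(
  plan=[
    [0, 0.0045, -0.0025, 0.012, 0],
    [0, 0, 0, 0.012, 0],
    [0, -0.0008, 0, 0.0015, 0],
    [0, -0.0008, 0, 0.0015, 0],
    [0, 0, 0, 0, 0],
  ],
)

```text
clock: 33.9
tool_pos: [0.5101, 0.1663, 0.0507]
eef_rot: [0.51, 0.49, -0.51, 0.49]
contact_force: [0.9, 0.7, -0.8]
opening: 0.003
```

arm_command(
  plan=[
    [0, -0.0008, 0, 0.0015, 0],
    [0, 0, 0, 0, 0],
  ],
)

```text
clock: 34.15
tool_pos: [0.51, 0.1656, 0.0514]
eef_rot: [0.51, 0.491, -0.509, 0.49]
contact_force: [-0.3, 2.6, -1.6]
opening: 0.005
```

arm_command(
  plan=[
    [0, -0.0009, 0, 0.0018, 0],
    [0, -0.0009, 0, 0.0018, 0],
    [0, 0, 0, 0, 0],
  ],
)

```text
clock: 34.52
tool_pos: [0.5099, 0.1616, 0.0533]
eef_rot: [0.51, 0.49, -0.509, 0.49]
contact_force: [-0.3, 3.5, -1.2]
opening: 0.001
```

arm_command(
  plan=[
    [0, -0.0005, 0, 0.001, 0],
    [0, 0, 0, 0, 0],
  ],
)

```text
clock: 34.78
tool_pos: [0.5098, 0.1614, 0.0537]
eef_rot: [0.51, 0.491, -0.509, 0.49]
contact_force: [1.0, 5.9, -2.9]
opening: 0.003
```

arm_command(
  plan=[
    [0, 0.0, 0, -0.02, 0],
    [0, 0, 0, -0.03, 0],
    [0, -0.06, 0, 0, 0],
    [0, -0.06, 0, 0, 0],
    [0, -0.06, 0, 0, 0],
    [0, -0.03, 0, 0.03, 0],
    [0, 0, 0, 0.06, 0],
    [0, 0, 0, 0.06, 0],
    [0, 0, 0, 0.025, 0],
    [0, 0, 0, 0, 0],
  ],
)

```text
clock: 36.02
tool_pos: [0.5041, 0.0324, 0.2633]
eef_rot: [-0.51, -0.489, 0.512, -0.489]
contact_force: [-0.4, 0.7, 0.5]
opening: 0.005
```

```bash
python3 chk.py w32; python3 - <<'E'
from nest import *
p,d,C,st=load("wrist","w32")
u=proj("wrist",tow([-.1,0,.06]),C)[0].astype(int);print(u)
im=p[max(0,u[1]-60):u[1]+60,u[0]-70:u[0]+70];cv2.imwrite("pics/w32z.png",cv2.resize(im[:,:,::-1],None,fx=5,fy=5,interpolation=cv2.INTER_CUBIC))
A=ton(cloud("wrist",d,C))*1000
print("grip col",[(v,A[v,u[0]+8].round(1).tolist()) for v in range(u[1]-60,u[1]+5,3)])
E
```

```text
36.025 [0.50412728 0.03244839 0.26332097] [ 0.999  -0.0438 -0.0021] 0.004746172742310137 [-0.37316276  0.70046804  0.52700437] [-0.03 -0.06 -0.04]
centre nest mm [ 32.3   3.2 161.8] force nest [-0.4 -0.4  0.8]
[255 111]
grip col [(51, [-227.4, 8.6, -4.2]), (54, [-222.5, 8.6, -4.7]), (57, [-219.2, 8.6, -7.4]), (60, [-215.1, 8.6, -8.9]), (63, [-173.4, 7.7, 40.7]), (66, [-168.9, 7.7, 40.9]), (69, [-148.9, 7.3, 63.2]), (72, [-143.9, 7.2, 64.9]), (75, [-139.4, 7.2, 65.9]), (78, [-136.1, 7.1, 65.2]), (81, [-132.0, 7.1, 65.9]), (84, [-128.1, 7.1, 66.3]), (87, [-124.1, 7.0, 66.9]), (90, [-120.4, 7.0, 67.3]), (93, [-115.8, 6.9, 69.1]), (96, [-112.4, 6.9, 69.1]), (99, [-109.5, 6.9, 68.2]), (102, [-107.3, 6.9, 66.1]), (105, [-106.0, 6.9, 62.3]), (108, [-100.4, 6.8, 66.4]), (111, [-97.6, 6.8, 65.5]), (114, [-94.3, 6.8, 65.7])]
```

View pics/w32z.png

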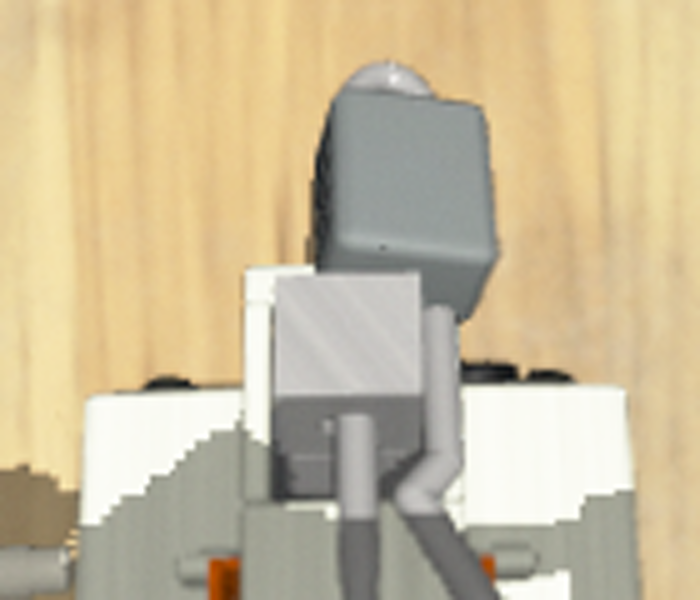

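```bash
python3 - <<'E'
from nest import *
for t in ("w30","w32"):
    p,d,C,st=load("wrist",t);A=ton(cloud("wrist",d,C))*1000
    g=(np.abs(A[...,1]-7)<13)
    top=A[g&(A[...,2]>58)&(A[...,0]<-104)&(A[...,0]>-165)]
    c=np.polyfit(top[(top[:,0]<-118)&(top[:,0]>-145)][:,0],top[(top[:,0]<-118)&(top[:,0]>-145)][:,2],1)
    fr=A[g&(A[...,2]>46)&(A[...,2]<61)&(A[...,0]<-103.5)&(A[...,0]>-118)]
    f=np.polyfit(fr[:,2],fr[:,0],1)
    print(t,"top slope deg",np.degrees(np.arctan(c[0])).round(1),"rear edge x",np.percentile(top[:,0],[0.5,2]).round(1),"front face n",len(fr),"x at z=50,60",np.polyval(f,[50,60]).round(1),fr.min(0).round(1),fr.max(0).round(1))
    lp=A[g&(A[...,2]>25)&(A[...,2]<50)&(A[...,0]<-155)&(A[...,0]>-190)];print(" loop x",np.percentile(lp[:,0],[1,50]).round(1),len(lp))
    pin=A[(np.abs(A[...,2]-67)<3)&(np.abs(A[...,1]+1.5)<14)&(A[...,0]>-104)&(A[...,0]<-70)];print(" pin",np.percentile(pin[:,0],[1,99]).round(1))
    yaw=[]
    for x in range(-144,-116,4):
        b=top[np.abs(top[:,0]-x)<2.5]; b=A[(np.abs(A[...,0]-x)<2)&(A[...,2]>60)&(np.abs(A[...,1]-7)<25)];yaw.append(((np.percentile(b[:,1],2)+np.percentile(b[:,1],98))/2).round(1))
    print(" y centres from x=-144 to -120",yaw)
E
```

```text
w30 top slope deg 9.2 rear edge x [-156.6 -155.6] front face n 231 x at z=50,60 [-110.  -114.8] [-115.4   -5.6   48. ] [-104.    19.9   61. ]
 loop x [-181.2 -175.9] 70
 pin [-102.8  -77.2]
 y centres from x=-144 to -120 [np.float64(8.2), np.float64(7.9), np.float64(8.2), np.float64(8.7), np.float64(8.2), np.float64(8.6), np.float64(9.6)]
w32 top slope deg 8.1 rear edge x [-149.2 -147.9] front face n 61 x at z=50,60 [-104.9 -106.5] [-109.3   -6.    47.3] [-103.7   20.    61. ]
 loop x [-173.5 -168.2] 81
 pin [-102.8  -77.3]
 y centres from x=-144 to -120 [np.float64(9.6), np.float64(9.4), np.float64(10.3), np.float64(9.8), np.float64(10.7), np.float64(10.1), np.float64(10.5)]
```

arm_command(
  plan=[
    [0.06, 0, 0.0025, -0.044, 0],
    [0.06, 0, 0.0025, -0.044, 0],
    [0.06, 0, 0, 0, 0],
    [0.06, 0.05, 0, 0, 0],
    [0.06, 0.05, 0, 0, 0],
    [0.06, 0.04, 0, 0, 0],
    [0.06, 0, 0, 0, 0],
  ],
  force=10,
)

```text
clock: 36.95
tool_pos: [0.5111, 0.1226, 0.1216]
eef_rot: [-0.507, -0.491, 0.511, -0.49]
contact_force: [0.3, -0.5, 1.2]
opening: 0.677
```

```bash
python3 chk.py w33; python3 tilt.py w33
```

```text
36.95 [0.51111305 0.12258506 0.12157655] [ 0.9993 -0.0372 -0.0055] 0.6770422587280978 [ 0.33609863 -0.5471537   1.23607563] [-0.08 -0.07  0.02]
centre nest mm [-114.     6.6   79. ] force nest [1.1 0.4 0.8]Traceback (most recent call last):
  File "tilt.py", line 11, in <module>
    for t in sys.argv[1:]: tilt(t)
                           ~~~~^^^
  File "tilt.py", line 10, in tilt
    print(tag,"top slope deg",np.degrees(np.arctan(c[0])).round(2),"x at z=0",(c[1]*1000).round(1),"zrange",(G[:,2].min()*1000).round(1),(G[:,2].max()*1000).round(1),len(G),"loop",(np.percentile(L,[2,50],axis=0)*1000).round(1).tolist(),len(L))
                                                                                                                                                                                     ~~~~~~~~~~~~~^^^^^^^^^^^^^^^^^
    return _quantile_unchecked(
        a, q, axis, out, overwrite_input, method, keepdims, weights)
    return _ureduce(a,
                    func=_quantile_ureduce_func,
    ...<5 lines>...
                    overwrite_input=overwrite_input,
                    method=method)
    r = func(a, **kwargs)
    result = _quantile(arr,
                       quantiles=q,
    ...<2 lines>...
                       out=out,
                       weights=wgt)
    slices_having_nans = np.isnan(arr[-1, ...])
                                  ~~~^^^^^^^^^
IndexError: index -1 is out of bounds for axis 0 with size 0
```

View pics/w33.png

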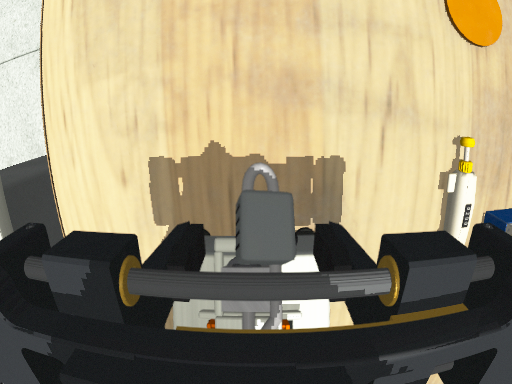

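arm_command(
  plan=[
    [0.06, 0.015, 0.0015, 0, 0],
    [0.06, 0.0115, 0, 0, 0],
    [0.06, 0, 0, 0, 0],
    [0.02, 0, 0, 0, 0],
    [0.02, 0, 0, 0, 0],
    [0.02, 0, 0, 0, 0],
    [0.02, 0, 0, 0, 0],
    [0.02, 0, 0, 0, 0],
  ],
)

```text
clock: 38.0
tool_pos: [0.5152, 0.123, 0.0973]
eef_rot: [0.51, 0.49, -0.509, 0.49]
contact_force: [2.5, -1.2, 1.5]
opening: 0.4
```

```bash
python3 chk.py w34; python3 tilt.py w34
```

```text
38.0 [0.51520058 0.12295175 0.0973457 ] [ 9.992e-01 -3.900e-02  9.000e-04] 0.3998697327024026 [ 2.47553698 -1.17720163  1.49154924] [-0.12 -0.37  0.03]
centre nest mm [-125.8   10.7   57.9] force nest [1.7 2.5 0.8]
w34 top slope deg -35.67 x at z=0 -10.2 zrange -18.1 9.3 1359 loop [[31.2, -10.3, -29.4], [33.7, -4.9, -28.2]] 68
```

arm_command(
  plan=[
    [0.02, 0.0012, -0.001, -0.0022, 0],
    [0.02, 0.0012, -0.001, -0.0022, 0],
    [0.02, 0, 0, 0, 0],
    [0.02, 0, 0, 0, 0],
  ],
  force=14,
)

```text
clock: 38.55
tool_pos: [0.5133, 0.1277, 0.0948]
eef_rot: [0.51, 0.49, -0.509, 0.49]
contact_force: [5.0, -0.3, -0.5]
opening: 0.404
```

```bash
python3 chk.py w35; python3 tilt.py w35
```

```text
38.55 [0.51333793 0.12773665 0.09476132] [ 9.993e-01 -3.870e-02  8.000e-04] 0.4038895807349581 [ 4.95846902 -0.27746609 -0.4772077 ] [-0.06 -0.95  0.17]
centre nest mm [-131.2    8.6   57.8] force nest [-0.2  5.  -0.5]
w35 top slope deg -34.84 x at z=0 -10.2 zrange -18.1 9.4 1263 loop [[31.1, -11.0, -29.8], [33.1, -5.2, -28.6]] 85
```

arm_command(
  plan=[
    [0.02, 0, 0.001, 0, 0],
    [0.06, 0, 0, 0, 0],
    [0.06, 0, 0, 0, 0],
    [0.06, 0, 0, 0, 0],
    [0.06, -0.01, 0, 0, 0],
    [0.06, -0.04, 0, 0, 0],
    [0.06, -0.06, 0, 0, 0],
    [0.06, -0.06, 0, 0.02, 0],
    [0.06, 0, 0, 0.04, 0],
    [0.06, 0, 0, 0.035, 0],
    [0.06, 0, 0, 0, 0],
    [0.06, 0, 0, 0, 0],
  ],
)

```text
clock: 40.1
tool_pos: [0.5101, 0.0334, 0.2645]
eef_rot: [0.51, 0.49, -0.509, 0.49]
contact_force: [-0.1, 1.0, 0.5]
opening: 0.683
```

```bash
python3 chk.py w36; python3 - <<'E'
from nest import *
for t in ("w32","w36"):
    p,d,C,st=load("wrist",t);A=ton(cloud("wrist",d,C))*1000
    g=(np.abs(A[...,1]-7)<13)
    top=A[g&(A[...,2]>58)&(A[...,0]<-104)&(A[...,0]>-165)]
    k=(top[:,0]<-118)&(top[:,0]>-145);c=np.polyfit(top[k][:,0],top[k][:,2],1)
    print(t,"slope",np.degrees(np.arctan(c[0])).round(1),"rear",np.percentile(top[:,0],[.5,2]).round(1),"front",np.percentile(top[top[:,2]>60][:,0],[98,99.5]).round(1))
    lp=A[g&(A[...,2]>25)&(A[...,2]<50)&(A[...,0]<-155)&(A[...,0]>-190)];print(" loop x",np.percentile(lp[:,0],[1,50]).round(1),len(lp))
u=proj("wrist",tow([-.1,0,.06]),C)[0].astype(int);print(u)
im=p[max(0,u[1]-60):u[1]+60,u[0]-70:u[0]+70];cv2.imwrite("pics/w36z.png",cv2.resize(im[:,:,::-1],None,fx=5,fy=5,interpolation=cv2.INTER_CUBIC))
snap("scene","s36");snap("top","t36")
E
```

```text
40.1 [0.51011376 0.03342381 0.26454109] [ 9.993e-01 -3.840e-02  5.000e-04] 0.6826732680435628 [-0.07594164  1.04260546  0.45961035] [-0.01 -0.08  0.03]
centre nest mm [ 31.8   9.1 163.4] force nest [-0.7 -0.1  0.9]
w32 slope 8.1 rear [-149.2 -147.9] front [-106.2 -105.9]
 loop x [-173.5 -168.2] 81
w36 slope 9.4 rear [-153.9 -152.6] front [-111.4 -110.9]
 loop x [-177.3 -172.8] 75
[249 113]
```

View pics/w36z.png

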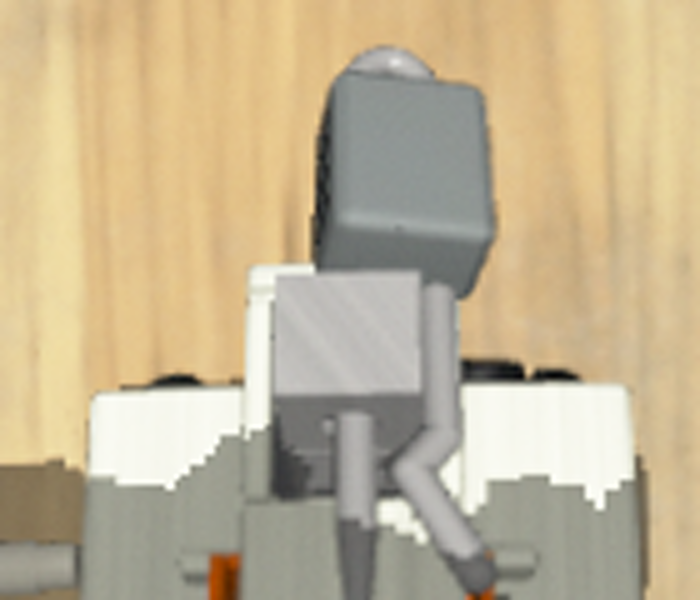

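View pics/s36.png

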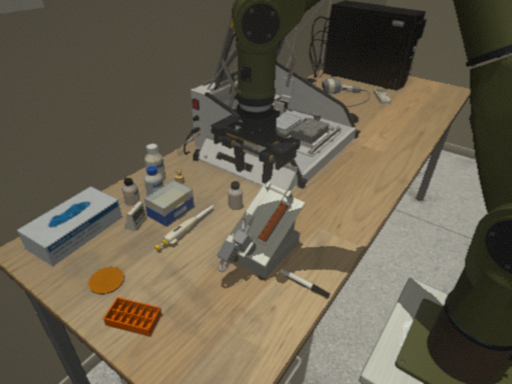

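```bash
python3 - <<'E'
from nest import *
p,d,C,_=load("wrist","w36");A=ton(cloud("wrist",d,C))*1000
for n,t in (("wrist","w36"),("scene","s36")):
    p,d,C,_=load(n,t);A=ton(cloud(n,d,C))*1000
    for x0 in range(-120,80,20):
        b=A[(A[...,0]>x0)&(A[...,0]<x0+20)&(np.abs(A[...,1])<22)&(A[...,2]>20)&(A[...,2]<48)]
        if len(b)>5: print(n,x0,len(b),np.median(b[:,2]).round(1))
a=load("top","top0")[0].astype(int);b=load("top","t36")[0].astype(int)
D=np.abs(a-b).max(2);print("bystander diff bottle",D[142:165,265:288].max(),"pipette",D[132:150,185:262].max())
a=load("scene","scene0")[0].astype(int);b=load("scene","s36")[0].astype(int);D=np.abs(a-b).max(2);print("scene bottle",np.percentile(D[182:208,228:242],95),"pip",np.percentile(D[205:250,158:215],99))
E
```

```text
wrist -120 88 37.4
wrist -100 71 37.4
wrist -80 394 37.6
wrist -60 643 37.9
wrist -40 870 37.9
wrist -20 899 37.9
wrist 0 957 37.9
wrist 20 960 37.9
wrist 40 551 37.9
scene -120 58 36.7
scene -100 38 36.8
scene -80 51 36.3
scene -60 104 36.6
scene -40 117 36.9
scene -20 124 36.8
scene 0 125 36.6
scene 20 126 36.8
scene 40 124 36.7
scene 60 97 40.6
bystander diff bottle 23 pipette 144
scene bottle 10.0 pip 13.0
```

```bash
python3 -c "
from plant import r
print(r.finish_job(), r.get_state()['clock'])"
```

```text
the job is handed in; nothing more can be done
the job is handed in; nothing more can be done
```

I laid the rack on the pad, swung the hold-down bar shut over it, and pushed the cotter through the pin until the bow snapped. I handed the job in just after 40 s on the robot's clock.

- **Rack:** it lay flat and centred on the pad, with its low edge about 1 mm from the stop lip. I measured this before shutting the bar and did not measure it again afterwards.
- **Bar:** its top read 37–38 mm above the bed all along its length, in both the wrist and scene views, so it is fully down.
- **Cotter:** the leg passes through the hole, and the bow's crest sits past the pin's far face. I judged the snap from the pictures because the bow's angle can't be read directly.
- **Pushing it home:** after the first release it measured 2–4 mm short of home. A push on its loop overshot by about 6 mm, so I regripped it and pulled it back. It now measures about 1–2 mm past home.
- **Droop:** the cotter's grip end hangs about 9° below the line of the bed, because the leg is loose in the hole.
- **Insertion force:** the wrist force between pushes stayed under about 5 N, so I never saw the 8–15 N push you described.
- **Bottle and pipette:** the scene view shows no change at either one. In the top view the pipette area did differ; I took that for the arm or its shadow and did not look further.

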